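# Clear a paving tile and hold a damp meter on its mark

## Task

Sweep the three loose mortar chips off the raised paving tile onto the slab with the scraper block, touching them with nothing else, then stand the scraper back upright on the slab, clear of the tile. Then lift the two-pin damp meter out of its stand and hold it upright on the tile with its two pins on the long stroke of the scored cross, one either side of the crossing, gently pressed until the spring pins are about half-way in. Finish while still holding it there, and leave the mallet, dish, jar and piece of wood where they are.

Things in the scene. Friction and masses are not known exactly. Their poses are not given: they have to be found in the camera images.
- panel: Fixed raised paving tile of pale plaster colour, 120 (its x) by 160 (its y) by 30 mm high, on the slab. Origin at the centre of its underside; the top face is 30 mm above it.
- mark_spot (a point): The crossing point of a thin dark cross scored on the tile's top face, level with that face. The long stroke is 70 mm along the point's y axis, the short one 30 mm along its x axis. Chips may cover part of it at the start.
- chip1: Loose mortar chip of concrete colour, 22 by 18 by 12 mm, 13 g, lying on the tile at the start. Origin at the centre of its underside.
- chip2: Loose mortar chip, 20 by 20 by 12 mm, otherwise as chip1.
- chip3: Loose mortar chip, 18 by 23 by 12 mm, otherwise as chip1.
- scraper_mid (a point): Centre of the scraper block, half-way up its 85 mm height; about 0.26 kg; it stands on the slab on its foot. Foot: 30 mm (point x) by 130 mm (point y), 30 mm high, flat rubber underside, 42.5 mm below the point. Handle on top of it: upright wooden block 26 mm (point x) by 70 mm (point y), from 12.5 mm below to 42.5 mm above the point; grip it from above across the 26 mm. The point's z axis points up out of the handle; it sweeps along its x axis, either way.
- scraper: The same scraper block, origin at the centre of the foot's underside, axes as scraper_mid.
- stand: Fixed wooden stand of the meter, 60 mm (its x) by 80 mm (its y). Origin at the centre of its underside. The meter's case rests on a shelf 35 mm up inside a low wall that ends 50 mm up, with about 2 mm play to each side; the pins hang free in a gap. The meter lifts straight out; lift it at least 50 mm to clear the walls with the pins.
- meter_mid (a point): Centre of the damp meter's grey case, half-way up its 90 mm height; about 0.18 kg in all. The case is 28 mm (point x) by 50 mm (point y); grip it from above across the 28 mm, at or above the point (the stand's wall comes up to 30 mm below the point). The z axis points up out of the top. It stands in the stand, pins down, x and y axes as the stand's.
- meter: The same meter with its pins, origin at the centre of the case's underside, axes as meter_mid.
- pin_ends (a point): Point midway between the ends of the meter's two steel pins, which are 6 mm thick, 30 mm apart along the meter's y axis, and stand 26 mm out of the case's underside when not pressed (71 mm below meter_mid). The point moves with the pins.
- nose (a joint): How far the pair of spring pins is pushed into the case, in m: 0 fully out, 0.014 fully in. The spring takes about 1.4 N to start and 0.35 N per mm after that (about 3.9 N half-way, 6.3 N fully in).
- mallet_mid (a point): Bystander: black rubber mallet standing on its 72 mm wide, 80 mm high head; the point is the head's centre; the 230 mm long handle points along its y axis.
- dish_mid (a point): Bystander: white ceramic dish, 130 mm across, 30 mm high; the point is at its centre, 15 mm up.
- jar_mid (a point): Bystander: glass jar, 68 mm across, 85 mm high; the point is at its centre, half-way up.
- wood_mid (a point): Bystander: dark wood offcut, 40 by 80 by 30 mm; the point is at its centre.
Not all that is in view belongs to the job. Leave any green or purple look-alike of the meter alone. Of the things that look like the scraper, the smaller one is meant.

How it is judged:
By the outcome, as a careful person would: the job done as asked, in the order asked, and still so for the second after the job is handed in, while the arm keeps its last pose, push and grip.
It also fails if it takes over 67 s, if anything falls off the work surface, if the arm or the gripper's body presses on something with over 40 N, if the wrist force passes 120 N, or if a joint passes its speed limit or range.

## Robot

A 7-joint arm with a two-finger parallel gripper is mounted at the origin on the work surface. World frame = base frame: x ahead of the robot, y to its left, z up, the work surface at z = 0. Lengths are in m, angles in rad, forces in N, time in s.
With the tool pointing down it reaches from about 0.425 to 0.925 m from the base axis. Payload 6.8 kg.
Tool frame: the origin (TCP) lies at the centre of the arm's flange, where the gripper is bolted on; the fingertips stand 173 mm ahead of it and the grasp point (between the pads) lies 155 mm ahead of it (r.hold_point_z is the distance from the TCP to the grasp point, in m); z points along the fingers, x is the direction in which the jaws open and shut, and the axes are right-handed (so a half turn about z gives the same grasp; the last joint's range is limited). The gripper opens to 85 mm and grips with 20 to 120 N. Pads are 22 mm wide; open, the fingers measure 114 mm over their backs; the gripper's body (76 mm by 85 mm) begins 54 mm behind the grasp point. The pads swing forward as they close: fully open they stand 13 mm farther back than shut.
Start: joints at [1.04, 0.477, 0.022, 1.555, -0.011, 1.109, -0.083], TCP at [0.277, -0.616, 0.405] pointing down, gripper open.
Joint ranges: [-2.96, 2.96], [-0.34, 2.1], [-1.41, 1.46], [0.24, 2.44], [-1.37, 4.51], [0.17, 1.92], [-2.96, 2.96]. Speed limits (rad/s): [2.39, 2.39, 3.14, 3.14, 3.14, 3.14, 3.14].

## Interface

Orientations are given as a rotation vector (axis times angle).
In Python, from bench import r gives the robot as it stands.
- The arm moves only by the tool apply_moves, never from a script. Its arguments are lists of equal length, an entry for each row: "dp": the shift along the tool's x, y, z scaled (see below), a list of three; "twist": the turn, a rotation vector about the tool's x, y, z scaled (see below), a list of three; "jaw": the closure in counts, from 0 (fully open) to 255 (shut). In form: {"dp": [[x, y, z], ...], "twist": [[rx, ry, rz], ...], "jaw": [jaw, ...]}. A call has 1 to 20 rows; each row shifts and turns the pose as measured when the row begins, along the tool's axes as they then stand; what a row does not reach is not made up. The controller multiplies each number of a shift by 12 cm and each number of a turn by 120 degrees. A row lasts 1/10 s, in which the tool goes at most 50 mm and 8.59 degrees, less where a joint would pass 70% of its speed; a pose out of reach is approached as far as the arm can. A call with a number of a shift or a turn outside -1 to 1 is refused whole. A call with a gripper value outside its range is refused whole. The fingers move at their own pace and stop on an object; "grip_force" is the grip in N (left out, the last holds). Time passes only in rows, so rows that do not move let the fingers close. It gives the time, the measured TCP pose, the force and the opening at its end, in the units of the state.
- r.get_obs(): the state, without advancing time (a new reading comes with each control period).
- r.grab_frame(name): name is "scene" or "side" or "wrist"; returns a dict with "color" (400x640x3 uint8, red, green, blue), "z_map" (400x640 float32, m along the optical axis (not along the pixel's ray), 0 where there is no reading), "intrinsics" (3x3 intrinsics, pixels), "R" (3x3) and "t" (3): a world point X has camera coordinates R X + t; the wrist camera has in their place "hand_eye" (4x4, takes a point from camera to tool coordinates, whose origin is the TCP and whose axes are the tool frame's). Camera axes: x right, y down, z forward; pixel columns grow to the right and rows downward; lengths in m; the calibration is good to about 2 mm. A picture is of the moment at which its call begins: read the wrist's pose just before it.
- r.hand_in(): hands the job in, once; it reports no verdict.
The state is a dict: "clock": time; "joints": joint angles; "qvel": joint speeds; "tau": joint torques, N m; "tcp_pos": TCP position; "orientation": TCP orientation; "contact_force": force on the tool from outside, world axes, zero at the start; "moment": the same for the moment, N m; "grip_width": finger opening in m.
Only numpy, scipy, OpenCV 4.12 (cv2) and the standard library are available. Lean on these libraries where they do the work, as an engineer would, in place of code of your own. Each camera call takes 0.05 s, during which the arm holds its last target.

## Working session

There is one attempt and no reset: what is moved stays moved. The work goes in short steps, Python scripts to look and compute and a tool call to move; the robot and the scene stay as the last step left them, time stands still between calls to the robot, and variables do not carry over. Pictures are saved under pics/ and viewed, and the job is handed in when it is done.

Besides the shell and the picture viewer there is one more tool, called after "Request:" as a command line: name --argument value ..., lists and objects as JSON in quotes. apply_moves: Moves the arm, as the interface text tells. Shifts and turns lie within -1 to 1; 1 stands for 12 cm of shift or 120 degrees of turn. Its arguments: {"type":"object","properties":{"dp":{"type":"array"},"twist":{"type":"array"},"jaw":{"type":"array"},"grip_force":{"type":"number"}},"required":["dp","twist","jaw"]}

```bash
ls; mkdir -p pics; python3 - <<'E'
from bench import r
import cv2, pickle
o=r.get_obs(); print(o)
for n in ["scene","side","wrist"]:
    f=r.grab_frame(n); f['obs']=o; pickle.dump(f,open(f'pics/{n}0.pkl','wb'))
    cv2.imwrite(f'pics/{n}0.png',f['color'][:,:,::-1])
    print(n,f['intrinsics'].round(1).tolist(),f.get('R'),f.get('t'),f.get('hand_eye'))
E
```

```text
pics
{'clock': 0.0, 'joints': array([ 1.03991176,  0.4777756 ,  0.02232032,  1.55644112, -0.01149997,
        1.10929921, -0.08308985]), 'qvel': array([ 1.58020980e-03,  6.10322804e-04, -1.02869441e-03,  4.14755898e-04,
       -1.47830264e-03,  1.03754548e-03,  8.71529915e-05]), 'tau': array([-1.01069229e-03, -5.96452689e+01,  1.60771497e+00, -2.81202900e+01,
        1.24225742e-02,  9.35273187e-03,  2.45458416e-06]), 'tcp_pos': array([ 0.27685785, -0.61530686,  0.40374585]), 'orientation': array([-2.63740916e+00,  1.70534867e+00,  2.46752004e-03]), 'contact_force': array([ 0.55481027,  0.16162616, -0.41779467]), 'moment': array([-0.05110173, -0.07014656,  0.01720124]), 'grip_width': 0.0853893765434059}
scene [[414.5, 0.0, 318.8], [0.0, 414.5, 196.4], [0.0, 0.0, 1.0]] [[-0.61306412  0.79003258 -0.00094997]
 [ 0.57416931  0.44472795 -0.68742029]
 [-0.54266195 -0.42197816 -0.72625921]] [ 0.27182723 -0.27842817  1.31256791] None
side [[403.9, 0.0, 321.8], [0.0, 403.9, 193.2], [0.0, 0.0, 1.0]] [[-0.99210129 -0.12537873 -0.00390007]
 [-0.07923485  0.65046973 -0.75538796]
 [ 0.09724646 -0.74911234 -0.65526623]] [0.52701033 0.04490616 0.99873316] None
wrist [[341.1, 0.0, 313.9], [0.0, 341.1, 194.7], [0.0, 0.0, 1.0]] None None [[ 9.99999770e-01 -6.68391892e-04 -1.19306802e-04 -2.83546495e-04]
 [ 6.73670225e-04  9.54890385e-01  2.96957739e-01 -7.64656062e-02]
 [-8.45592270e-05 -2.96957751e-01  9.54890615e-01  3.22624342e-02]
 [ 0.00000000e+00  0.00000000e+00  0.00000000e+00  1.00000000e+00]]
```

View pics/scene0.png

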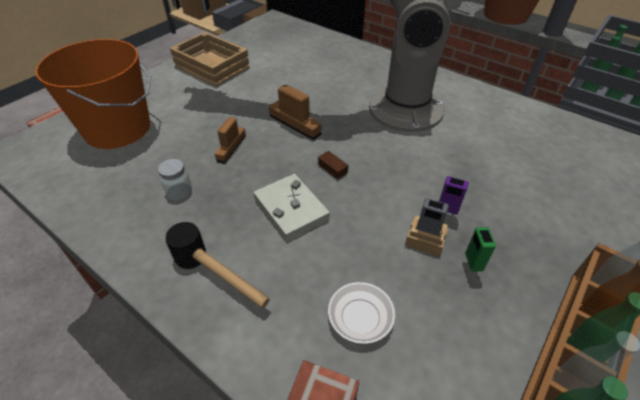

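View pics/side0.png

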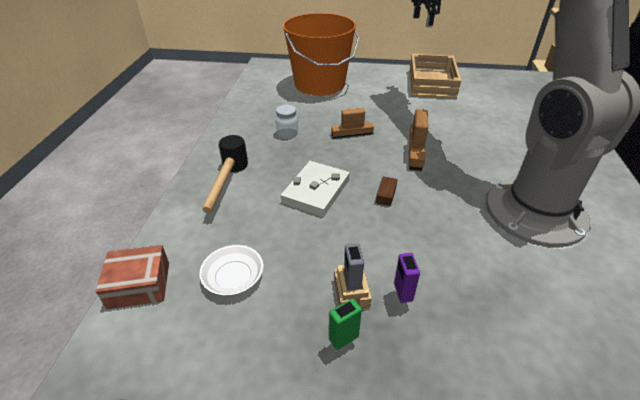

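View pics/wrist0.png

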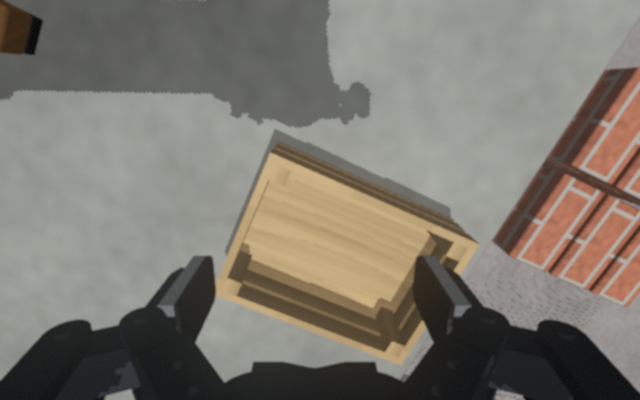

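Scene view: tile about (291,206) with chips at (296,185), (295,204) and (279,212). The smaller scraper is at (230,140), the larger look-alike at (294,110), and the grey meter in its stand at (430,225). I'll take enlarged crops for measuring.

```bash
cat > h.py <<'E'
import numpy as np, cv2, pickle
from scipy.spatial.transform import Rotation as Ro
def load(n): return pickle.load(open(f'pics/{n}.pkl','rb'))
def snap(n,name):
    from bench import r
    o=r.get_obs(); f=r.grab_frame(n); f['obs']=o; pickle.dump(f,open(f'pics/{name}.pkl','wb'))
    cv2.imwrite(f'pics/{name}.png',f['color'][:,:,::-1]); return f
def c2w(f):
    if 'R' in f and f['R'] is not None:
        R=np.array(f['R']);return R.T, -R.T@np.array(f['t'])
    o=f['obs'];A=Ro.from_rotvec(o['orientation']).as_matrix();H=np.array(f['hand_eye'])
    return A@H[:3,:3], A@H[:3,3]+o['tcp_pos']
def ray(f,u,v):
    K=f['intrinsics'];R,c=c2w(f);d=R@np.array([(u-K[0,2])/K[0,0],(v-K[1,2])/K[1,1],1]);return c,d
def onz(f,u,v,z):
    c,d=ray(f,u,v);return c+d*(z-c[2])/d[2]
def dep(f,u,v):
    c,d=ray(f,u,v);return c+d*f['z_map'][int(round(v)),int(round(u))]
def cloud(f):
    K=f['intrinsics'];R,c=c2w(f);v,u=np.mgrid[0:400,0:640];z=f['z_map']
    P=np.stack([(u-K[0,2])/K[0,0]*z,(v-K[1,2])/K[1,1]*z,z],-1);W=P@R.T+c;W[z==0]=np.nan;return W
def crop(name,x0,y0,x1,y1,s,out):
    im=cv2.imread(f'pics/{name}.png')[y0:y1,x0:x1];im=cv2.resize(im,None,fx=s,fy=s,interpolation=cv2.INTER_CUBIC)
    for k in range((x0+9)//10*10,x1,10):
        cv2.line(im,((k-x0)*s,0),((k-x0)*s,8 if k%50 else 20),(0,0,255),1)
    for k in range((y0+9)//10*10,y1,10):
        cv2.line(im,(0,(k-y0)*s),(8 if k%50 else 20,(k-y0)*s),(0,0,255),1)
    cv2.imwrite(f'pics/{out}.png',im)
E
python3 - <<'E'
from h import *
f=load('scene0');g=load('side0')
# rectify top-down from scene & side at height 0.03: 
W=cloud(f);V=cloud(g)
for nm,w in(('scene',W),('side',V)):
    # clusters of points above slab
    m=(w[...,2]>0.02)&(w[...,2]<0.15)&(w[...,0]>0.2)&(w[...,0]<1.0)&(abs(w[...,1])<0.6)
    n,l,s,c=cv2.connectedComponentsWithStats(m.astype(np.uint8))
    for i in range(1,n):
        if s[i,4]<60: continue
        p=w[l==i]; 
        top=p[p[:,2]>np.percentile(p[:,2],97)-0.006]
        rc=cv2.minAreaRect((top[:,:2]*1000).astype(np.float32))
        print(nm,c[i].round(),s[i,4],'z',np.percentile(p[:,2],[3,97]).round(3),'toprect',np.round(rc[0],0),np.round(rc[1],0),round(rc[2],1))
crop('side0',270,150,400,220,6,'c1'); crop('scene0',240,165,340,245,8,'c2')
crop('side0',325,230,425,320,8,'c3')
E
```

```text
scene [219.  69.] 382 z [0.022 0.071] toprect [ 244. -570.] [33. 82.] 71.8
scene [115. 118.] 2740 z [0.025 0.147] toprect [ 610. -547.] [105. 240.] 89.6
scene [294. 109.] 1397 z [0.023 0.119] toprect [ 284. -219.] [97. 37.] 87.7
scene [228. 137.] 686 z [0.022 0.086] toprect [ 474. -292.] [68. 26.] 16.9
scene [332. 162.] 377 z [0.021 0.032] toprect [368. -14.] [81. 41.] 78.0
scene [173. 177.] 903 z [0.024 0.087] toprect [ 676. -274.] [60. 57.] 45.2
scene [290. 204.] 2620 z [0.024 0.042] toprect [544.  -3.] [123.  48.] 14.2
scene [437. 215.] 2196 z [0.026 0.126] toprect [434. 299.] [31. 49.] 18.2
scene [206. 259.] 2288 z [0.031 0.082] toprect [791. -93.] [69. 68.] 50.5
scene [479. 249.] 953 z [0.033 0.118] toprect [442. 412.] [51. 28.] 39.9
scene [567. 322.] 1585 z [0.042 0.108] toprect [500. 595.] [ 10. 359.] 90.0
scene [361. 308.] 1041 z [0.02  0.032] toprect [682. 287.] [128. 127.] 51.9
scene [322. 384.] 1941 z [0.058 0.063] toprect [849. 324.] [ 68. 101.] 17.9
side [319.  71.] 1811 z [0.024 0.147] toprect [ 603. -541.] [233.  96.] 4.0
side [423.  84.] 352 z [0.021 0.072] toprect [ 239. -579.] [31. 79.] 86.0
side [286. 119.] 568 z [0.023 0.087] toprect [ 676. -274.] [59. 57.] 77.3
side [352. 122.] 672 z [0.022 0.086] toprect [ 475. -292.] [69. 28.] 16.1
side [418. 138.] 879 z [0.024 0.119] toprect [ 283. -218.] [99. 33.] 86.2
side [226. 166.] 1271 z [0.027 0.082] toprect [791. -93.] [67. 67.] 74.4
side [315. 186.] 2037 z [0.023 0.042] toprect [545.  -3.] [119.  48.] 14.0
side [386. 189.] 366 z [0.022 0.033] toprect [368. -13.] [82. 40.] 78.8
side [132. 275.] 3284 z [0.024 0.062] toprect [870. 331.] [111. 104.] 16.1
side [229. 265.] 823 z [0.02  0.032] toprect [683. 287.] [127. 127.] 64.4
side [348. 298.] 2762 z [0.032 0.126] toprect [435. 299.] [29. 50.] 16.0
side [406. 277.] 988 z [0.034 0.118] toprect [335. 302.] [28. 50.] 12.3
```

View pics/c1.png

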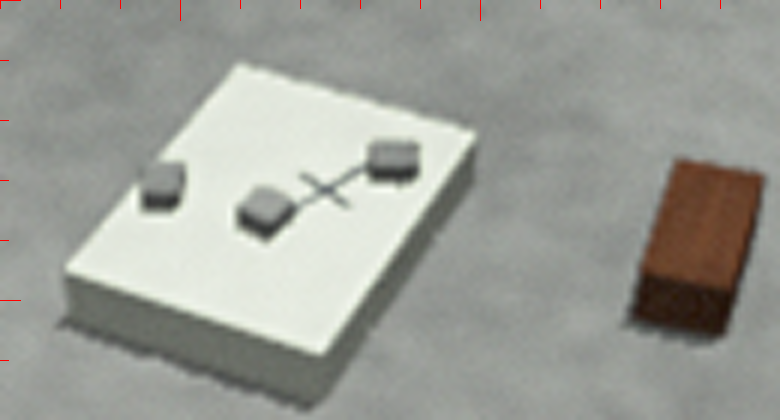

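View pics/c2.png

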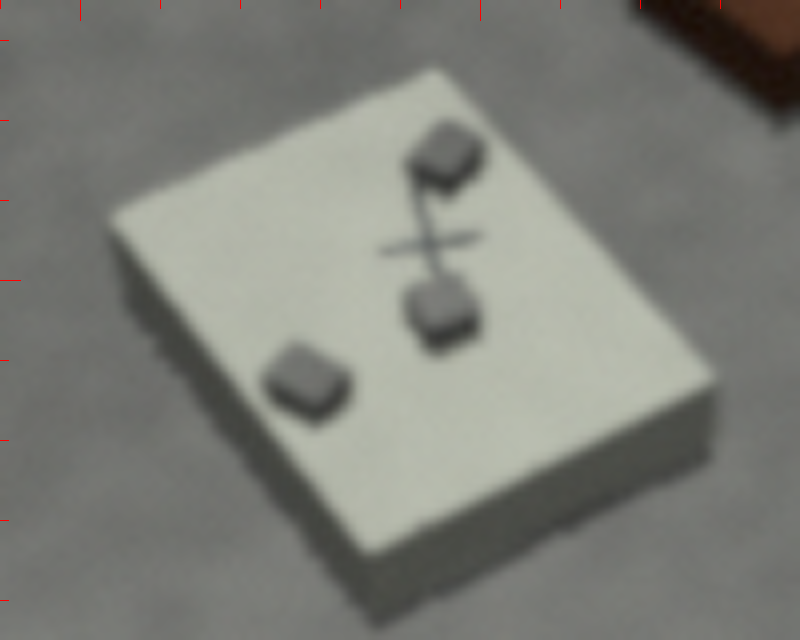

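```bash
python3 - <<'E'
from h import *
f=load('scene0');g=load('side0')
def S(x,y,z=.03): return onz(f,240+x/8-.5+.06,165+y/8-.5+.06,z)[:2]*1000
def D(x,y,z=.03): return onz(g,270+x/6-.5+.08,150+y/6-.5+.08,z)[:2]*1000
np.set_printoptions(precision=1,suppress=True)
for nm,F,co,cr,lg,sh,ch in (('scene',S,[(437,68),(714,378),(372,553),(110,217)],(430,244),[(415,180),(440,275)],[(380,251),(482,235)],[(450,148),(443,300),(308,372)]),
  ('side',D,[(476,132),(322,354),(66,272),(240,62)],(325,190),[(365,168),(297,208)],[(301,173),(348,208)],[(393,155),(266,206),(164,178)])):
    C=np.array([F(*p) for p in co]); print(nm,'corners',C.tolist(),'ctr',C.mean(0),cv2.minAreaRect(C.astype(np.float32)))
    l=[F(*p) for p in lg];s=[F(*p) for p in sh];a=l[1]-l[0];b=s[1]-s[0]
    print('cross',F(*cr),'long ang',np.degrees(np.arctan2(a[1],a[0])),'short',np.degrees(np.arctan2(b[1],b[0])),np.linalg.norm(b), 's mid',(s[0]+s[1])/2)
    print('chips',[F(*p,.042) for p in ch])
for f,x in((f,'scene'),(g,'side')):
    W=cloud(f);m=(W[...,2]>.037)&(W[...,2]<.05)&(abs(W[...,0]-.54)<.12)&(abs(W[...,1])<.12)
    n,l,s,c=cv2.connectedComponentsWithStats(m.astype(np.uint8))
    for i in range(1,n): p=W[l==i]; print(x,c[i],len(p),p.mean(0)*1000,cv2.minAreaRect((p[:,:2]*1000).astype(np.float32)))
    # tile-top fit
    m=(abs(W[...,2]-.03)<.004)&(abs(W[...,0]-.54)<.12)&(abs(W[...,1])<.12); 
    n,l,s,c=cv2.connectedComponentsWithStats(m.astype(np.uint8));
    i=1+np.argmax(s[1:,4]);p=W[l==i];print(cv2.minAreaRect((p[:,:2]*1000).astype(np.float32)),np.median(p[:,2]))
    # scraper foot, stand
    m=(abs(W[...,2]-.03)<.004)&(abs(W[...,0]-.475)<.09)&(abs(W[...,1]+.292)<.09);p=W[m];print('foot',cv2.minAreaRect((p[:,:2]*1000).astype(np.float32)))
    m=(abs(W[...,2]-.05)<.003)&(abs(W[...,0]-.435)<.07)&(abs(W[...,1]-.3)<.07);p=W[m];print('stand',cv2.minAreaRect((p[:,:2]*1000).astype(np.float32)))
E
```

```text
scene corners [[465.4059728291472, -63.0602320282922], [516.8770461742427, 86.70473848157123], [627.7349619421, 50.08344289264127], [577.9037584561759, -99.54846935095446]] ctr [547.   -6.5] ((546.5704345703125, -6.488395690917969), (158.63768005371094, 118.26360321044922), 71.58092498779297)
cross [526.4 -14.4] long ang 50.899254827503945 short 140.0968245656823 31.55576028763154 s mid [525.9 -14.4]
chips [array([499.8, -28.1]), array([549.9,  11.2]), array([595.5,  -1.4])]
side corners [[466.6596877684098, -65.63779308257045], [516.7514369348846, 85.32917414074504], [628.0688886197592, 48.91814247937432], [578.2252774988964, -104.81663503297555]] ctr [547.4  -9.1] ((547.1669311523438, -9.638587951660156), (161.6125030517578, 118.21736145019531), 71.88750457763672)
cross [528.1 -17.3] long ang 49.83968467164456 short 137.3403941483404 31.255730151714694 s mid [528.4 -17. ]
chips [array([500.2, -29.8]), array([549.6,  10.8]), array([595.3,  -2.4])]
scene [295.  183.6] 52 [502.  -29.   41.4] ((500.9410705566406, -30.0684814453125), (23.311681747436523, 18.078092575073242), 2.300892591
[... 707 characters left out ...]
096435547), (20.681047439575195, 16.126882553100586), 6.101560592651367)
side [296.4 179.9] 47 [596.4  -0.3  41.4] ((596.9147338867188, -0.8303689956665039), (17.16617202758789, 24.291519165039062), 1.1705306768417358)
side [313.5 184.3] 51 [550.6  12.   41.5] ((550.57763671875, 10.471420288085938), (21.895498275756836, 19.77651023864746), 66.83226013183594)
((548.6612548828125, -6.600914001464844), (162.78392028808594, 121.27013397216797), 71.48607635498047) 0.030431512383814363
foot ((475.3070373535156, -291.77349853515625), (128.69403076171875, 34.52239990234375), 18.207462310791016)
stand ((433.8771057128906, 298.26751708984375), (48.6048698425293, 72.47183227539062), 15.197348594665527)
```

View pics/c3.png

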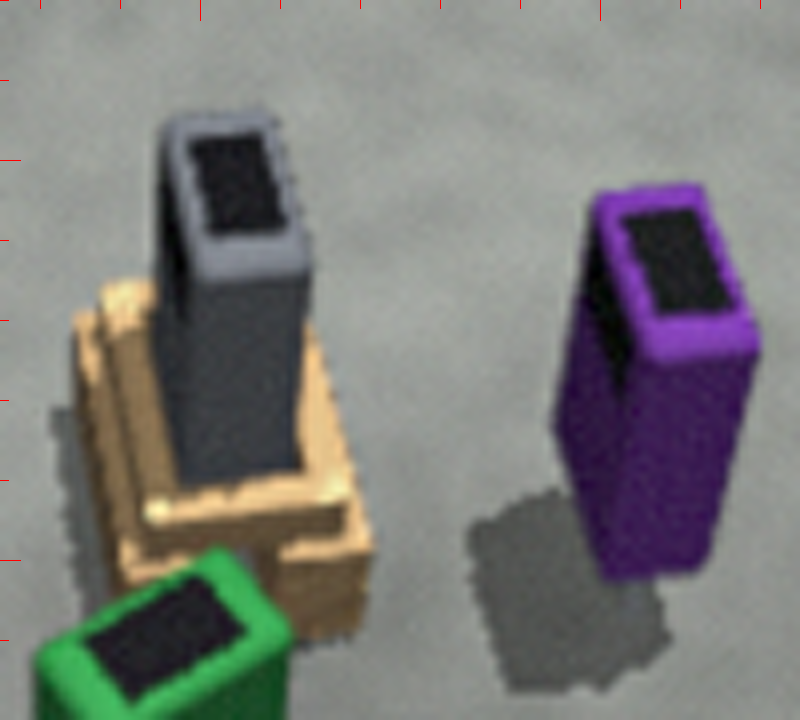

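```bash
cat >> h.py <<'E'
def goal(x,y,z,yaw):
    """target TCP (m) tool down, tool-x yaw deg"""
    from bench import r
    o=r.get_obs();A=Ro.from_rotvec(o['orientation']).as_matrix()
    a=np.radians(yaw);B=np.array([[np.cos(a),np.sin(a),0],[np.sin(a),-np.cos(a),0],[0,0,-1]]).reshape(3,3)
    d=np.array([x,y,z])-o['tcp_pos'];rv=Ro.from_matrix(A.T@B).as_rotvec()
    np.set_printoptions(precision=4,suppress=True)
    print('t',o['clock'],'pos',o['tcp_pos'],'yaw',np.degrees(np.arctan2(A[1,0],A[0,0])).round(2),'tilt',A[:2,2],'F',o['contact_force'],'w',o['grip_width'])
    print('q',o['joints'].round(2))
    print('before-turn dp total',A.T@d/.12,'after-turn dp',B.T@d/.12,'mm',np.linalg.norm(d)*1000,'twist total',np.degrees(rv)/120,'deg',np.degrees(rv))
E
python3 -c "
from h import *
goal(.4745,-.2915,.40,-73.5)"
```

```text
t 0.15 pos [ 0.2769 -0.6154  0.404 ] yaw -65.78 tilt [-0.0007  0.0012] F [ 0.8832 -0.4251 -0.4044] w 0.08553617418468384
q [ 1.04  0.48  0.02  1.56 -0.01  1.11 -0.08]
before-turn dp total [-1.7856 -2.6092  0.0352] after-turn dp [-2.1201 -2.3455  0.0329] mm 379.421759427966 twist total [0.0001 0.0007 0.0644] deg [0.0107 0.0796 7.7244]
```

Request:
apply_moves --dp '[[-0.1,-0.15,0],[-0.2,-0.3,0],[-0.22,-0.32,0.01],[-0.22,-0.32,0.01],[-0.22,-0.32,0.01],[-0.22,-0.32,0],[-0.22,-0.32,0],[-0.2,-0.3,0],[-0.1,-0.15,0],[-0.05,-0.08,0],[0,0,0]]' --twist '[[0,0,0],[0,0,0],[0,0,0],[0,0,0],[0,0,0],[0,0,0],[0,0,0],[0,0,0],[0,0,0.03],[0,0,0.03],[0,0,0]]' --jaw '[0,0,0,0,0,0,0,0,0,0,0]'

```text
clock: 1.25
tcp_pos: [0.4794, -0.285, 0.3961]
orientation: [2.52, -1.875, -0.01]
contact_force: [0.3, -0.2, -0.1]
grip_width: 0.0853
```

```bash
python3 -c "
from h import *
goal(.4745,-.2915,.30,-73.5)
snap('wrist','w1')"
```

```text
t 1.25 pos [ 0.4794 -0.285   0.3961] yaw -73.32 tilt [-0.0055  0.0034] F [ 0.2833 -0.2434 -0.0884] w 0.08528788957932239
q [ 0.51  0.3  -0.11  1.84  0.04  1.01 -0.89]
before-turn dp total [0.044  0.0509 0.801 ] after-turn dp [0.0403 0.0542 0.801 ] mm 96.45826187308211 twist total [0.002  0.0023 0.0015] deg [0.2446 0.2762 0.1763]
```

View pics/w1.png

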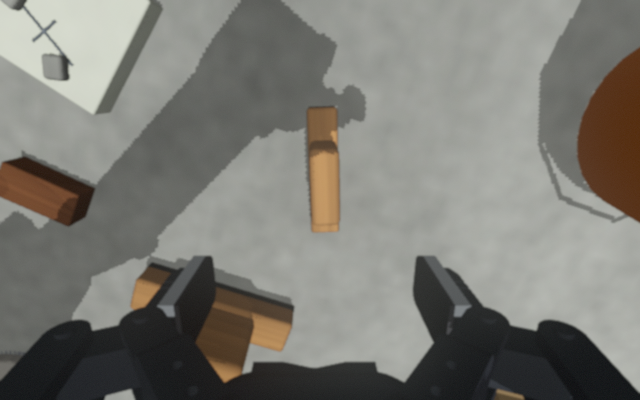

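The wrist view shows the small scraper with its handle at about (324,185) and foot at (322,122), nearly aligned with the jaws.

```bash
python3 - <<'E'
from h import *
f=load('w1');W=cloud(f)
m=(W[...,2]>.078)&(W[...,2]<.095)&(abs(W[...,0]-.475)<.07)&(abs(W[...,1]+.29)<.07);p=W[m]
print('handle',cv2.minAreaRect((p[:,:2]*1000).astype(np.float32)),p.mean(0),len(p))
m=(W[...,2]>.024)&(W[...,2]<.034)&(abs(W[...,0]-.475)<.09)&(abs(W[...,1]+.29)<.09);p=W[m]
print('foot',cv2.minAreaRect((p[:,:2]*1000).astype(np.float32)),p.mean(0),len(p))
q=[[306,108],[338,107]]; print([onz(f,*a,.03) for a in q])
q=[[310,228],[339,230],[309,150],[338,150]]; print([onz(f,*a,.085) for a in q])
E
```

```text
handle ((474.6604309082031, -293.654052734375), (69.86577606201172, 25.988265991210938), 18.602781295776367) [ 0.47682981 -0.29286126  0.0828029 ] 2253
foot ((475.1434326171875, -293.41656494140625), (128.7422332763672, 30.019268035888672), 18.564617156982422) [ 0.50309685 -0.28346826  0.02812869] 1267
[array([ 0.53150913, -0.25936434,  0.03      ]), array([ 0.54108737, -0.28817445,  0.03      ])]
[array([ 0.43713699, -0.29207108,  0.085     ]), array([ 0.44269801, -0.31718414,  0.085     ]), array([ 0.50345697, -0.2716437 ,  0.085     ]), array([ 0.51030145, -0.29447758,  0.085     ])]
```

```bash
python3 -c "
from h import *
goal(.4747,-.293,.213,-71.5)"
```

```text
t 1.3 pos [ 0.4787 -0.286   0.3961] yaw -73.3 tilt [-0.006  0.003] F [0.0511 0.1269 0.342 ] w 0.0856806344294943
q [ 0.51  0.3  -0.1   1.84  0.04  1.01 -0.89]
before-turn dp total [0.0533 0.041  1.5255] after-turn dp [0.0448 0.0499 1.5255] mm 183.23693293362146 twist total [ 0.0023  0.0022 -0.015 ] deg [ 0.2753  0.2676 -1.8034]
```

Request:
apply_moves --dp '[[0.045,0.05,0.1],[0,0,0.3],[0,0,0.3],[0,0,0.2],[0,0,0.1],[0,0,0]]' --twist '[[0.002,0.002,-0.015],[0,0,0],[0,0,0],[0,0,0],[0,0,0],[0,0,0]]' --jaw '[0,0,0,0,0,0]'

```text
clock: 1.9
tcp_pos: [0.4701, -0.3015, 0.2735]
orientation: [2.546, -1.833, 0.005]
contact_force: [0.0, 0.1, 0.1]
grip_width: 0.0853
```

```bash
python3 -c "
from h import *
goal(.4747,-.293,.213,-71.5)"
```

```text
t 1.9 pos [ 0.4701 -0.3015  0.2735] yaw -71.5 tilt [ 0.0003 -0.0053] F [0.0092 0.1199 0.0605] w 0.08527798595725013
q [ 0.53  0.45 -0.1   1.94  0.07  0.75 -0.85]
before-turn dp total [-0.0578 -0.0596  0.5036] after-turn dp [-0.0552 -0.0589  0.504 ] mm 61.24678620699226 twist total [ 0.0007 -0.0024  0.    ] deg [ 0.0797 -0.293   0.0037]
```

Request:
apply_moves --dp '[[-0.03,-0.03,0.05],[-0.02,-0.02,0.05],[0,0,0.05],[0,0,0]]' --twist '[[0,-0.001,0],[0,0,0],[0,0,0],[0,0,0]]' --jaw '[0,0,0,0]'

```text
clock: 2.3
tcp_pos: [0.475, -0.295, 0.2573]
orientation: [2.547, -1.835, 0.011]
contact_force: [-0.2, -0.1, 0.2]
grip_width: 0.0858
```

```bash
python3 -c "
from h import *
goal(.4747,-.293,.213,-71.5)"
```

```text
t 2.3 pos [ 0.475  -0.295   0.2573] yaw -71.52 tilt [ 0.004  -0.0059] F [-0.2421 -0.0564  0.1575] w 0.0858143921230101
q [ 0.52  0.48 -0.1   1.95  0.07  0.71 -0.87]
before-turn dp total [-0.0191 -0.0024  0.3686] after-turn dp [-0.0165 -0.0031  0.3688] mm 44.29673251315301 twist total [-0.0009 -0.0033 -0.0002] deg [-0.1129 -0.3925 -0.0244]
```

Request:
apply_moves --dp '[[-0.01,0,0.06],[0,0,0.08],[0,0,0.08],[0,0,0.06],[0,0,0.03],[0,0,0]]' --twist '[[-0.001,-0.003,0],[0,0,0],[0,0,0],[0,0,0],[0,0,0],[0,0,0]]' --jaw '[0,0,0,0,0,0]'

```text
clock: 2.9
tcp_pos: [0.4749, -0.2938, 0.2171]
orientation: [2.55, -1.835, 0.001]
contact_force: [-0.1, -0.0, -1.2]
grip_width: 0.0854
```

```bash
python3 -c "
from h import *
goal(.4747,-.293,.213,-71.5)"
```

```text
t 2.9 pos [ 0.4749 -0.2938  0.2171] yaw -71.49 tilt [ 0.0004 -0.0005] F [-0.1242 -0.0143 -1.1658] w 0.08539635558063988
q [ 0.52  0.54 -0.09  1.97  0.08  0.64 -0.88]
before-turn dp total [-0.0068 -0.0002  0.0344] after-turn dp [-0.0067 -0.0002  0.0344] mm 4.202320605017629 twist total [-0.0001 -0.0003  0.0001] deg [-0.0139 -0.0361  0.0141]
```

Request:
apply_moves --dp '[[0,0,0.02],[0,0,0],[0,0,0],[0,0,0],[0,0,0],[0,0,0],[0,0,0],[0,0,0]]' --twist '[[0,0,0],[0,0,0],[0,0,0],[0,0,0],[0,0,0],[0,0,0],[0,0,0],[0,0,0]]' --jaw '[100,200,255,255,255,255,255,255]' --grip_force 80

```text
clock: 3.7
tcp_pos: [0.4752, -0.294, 0.2152]
orientation: [2.55, -1.835, 0.003]
contact_force: [0.1, -0.3, -0.1]
grip_width: 0.0251
```

```bash
python3 -c "
from h import *
goal(.4747,-.293,.213,-71.5)"
```

```text
t 3.7 pos [ 0.4752 -0.294   0.2152] yaw -71.5 tilt [ 0.0017 -0.0012] F [ 0.137  -0.2836 -0.1278] w 0.02512157477489705
q [ 0.51  0.54 -0.09  1.97  0.08  0.63 -0.88]
before-turn dp total [-0.0096  0.0013  0.018 ] after-turn dp [-0.0095  0.0013  0.018 ] mm 2.448424239914731 twist total [-0.0006 -0.0008  0.    ] deg [-0.0692 -0.0984  0.005 ]
```

Request:
apply_moves --dp '[[0,0,-0.05],[0,0,-0.15],[0,0,-0.2],[0,0,-0.2],[0,0,-0.2],[0,0,-0.2],[0,0,-0.1],[0,0,-0.05],[0,0,0],[0,0,0],[0,0,0]]' --twist '[[0,0,0],[0,0,0],[0,0,-0.04],[0,0,-0.06],[0,0,-0.06],[0,0,-0.06],[0,0,-0.06],[0,0,-0.06],[0,0,-0.05],[0,0,-0.03],[0,0,0]]' --jaw '[255,255,255,255,255,255,255,255,255,255,255]'

```text
clock: 4.8
tcp_pos: [0.4719, -0.2924, 0.3594]
orientation: [3.098, -0.519, -0.011]
contact_force: [0.4, 0.3, -3.4]
grip_width: 0.0251
```

```bash
python3 -c "
from h import *
goal(.4773,.0096,.345,-18.5);snap('scene','s2')"
```

```text
t 4.8 pos [ 0.4719 -0.2924  0.3594] yaw -19.03 tilt [-0.0069  0.0005] F [ 0.3709  0.258  -3.3635] w 0.02506361292132527
q [ 0.7   0.35 -0.32  1.87  0.14  0.95 -0.01]
before-turn dp total [-0.7774 -2.3938  0.1211] after-turn dp [-0.756  -2.4007  0.1202] mm 302.37134013898515 twist total [ 0.0008  0.0032 -0.0044] deg [ 0.1004  0.3847 -0.5306]
```

View pics/s2.png

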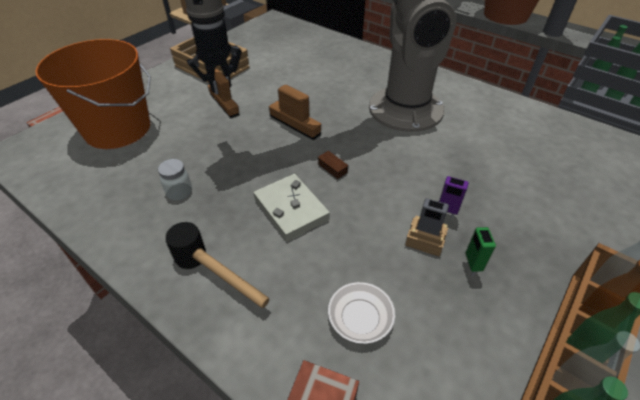

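Scraper is held, about (225,95) in the view, and nothing else has moved.

Request:
apply_moves --dp '[[-0.04,-0.12,0],[-0.07,-0.24,0.01],[-0.1,-0.32,0.02],[-0.1,-0.32,0.02],[-0.1,-0.32,0.02],[-0.1,-0.32,0.02],[-0.09,-0.28,0.02],[-0.06,-0.18,0.01],[-0.03,-0.1,0],[0,0,0],[0,0,0]]' --twist '[[0,0,0],[0,0,-0.002],[0,0,-0.002],[0,0,0],[0,0,0],[0,0,0],[0,0,0],[0,0,0],[0,0,0],[0,0,0],[0,0,0]]' --jaw '[255,255,255,255,255,255,255,255,255,255,255]'

```text
clock: 5.95
tcp_pos: [0.4756, 0.0036, 0.3438]
orientation: [3.097, -0.525, -0.017]
contact_force: [0.4, -0.5, -3.1]
grip_width: 0.0248
```

```bash
python3 -c "
from h import *
goal(.4773,.0096,.265,-18.5)"
```

```text
t 5.95 pos [0.4756 0.0036 0.3438] yaw -19.25 tilt [-0.0104  0.0015] F [ 0.4456 -0.5477 -3.1175] w 0.02482400726271567
q [ 0.27  0.27 -0.47  2.05  0.15  0.87 -0.62]
before-turn dp total [ 0.004  -0.0529  0.6562] after-turn dp [-0.0021 -0.0516  0.6563] mm 78.99782736453285 twist total [ 0.0009  0.0049 -0.0063] deg [ 0.1099  0.5934 -0.7538]
```

Request:
apply_moves --dp '[[0,-0.03,0.06],[0,-0.02,0.12],[0,0,0.14],[0,0,0.12],[0,0,0.08],[0,0,0.05],[0,0,0],[0,0,0]]' --twist '[[0,0.003,-0.004],[0,0.002,-0.002],[0,0,0],[0,0,0],[0,0,0],[0,0,0],[0,0,0],[0,0,0]]' --jaw '[255,255,255,255,255,255,255,255]'

```text
clock: 6.75
tcp_pos: [0.4776, 0.0039, 0.2711]
orientation: [3.094, -0.521, 0.003]
contact_force: [0.2, 0.3, -3.6]
grip_width: 0.0251
```

```bash
python3 -c "
from h import *
goal(.4773,.0096,.2465,-18.5);snap('side','d3');snap('wrist','w3');crop('d3',250,100,420,220,4,'d3c')"
```

```text
t 6.75 pos [0.4776 0.0039 0.2711] yaw -19.13 tilt [ 0.0012 -0.0046] F [ 0.1561  0.3487 -3.5833] w 0.0250968805798437
q [ 0.23  0.38 -0.44  2.11  0.25  0.7  -0.71]
before-turn dp total [-0.0186 -0.0447  0.2045] after-turn dp [-0.0176 -0.0441  0.2048] mm 25.224417409348906 twist total [ 0.0019 -0.0013 -0.0053] deg [ 0.2278 -0.1515 -0.634 ]
```

View pics/d3c.png

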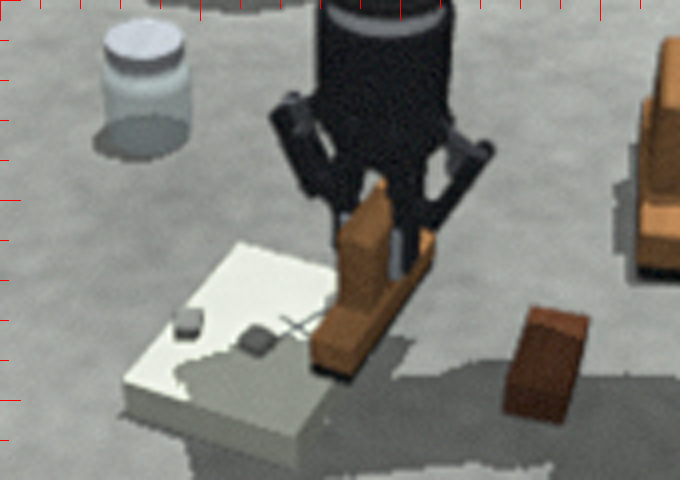

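View pics/w3.png

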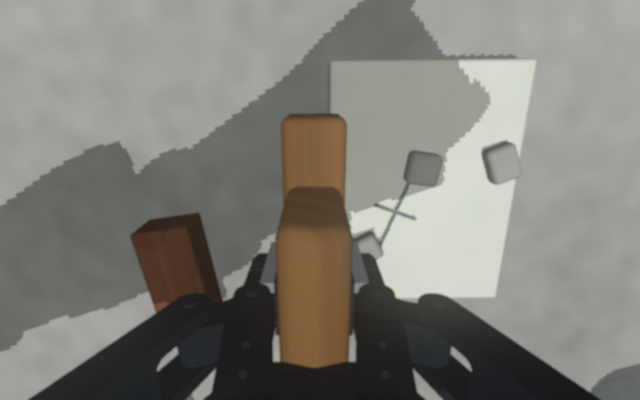

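```bash
python3 - <<'E'
from h import *
f=load('w3');A=Ro.from_rotvec(f['obs']['orientation']).as_matrix();t=f['obs']['tcp_pos']
for n,u,v,z in(('foot corner R',346,120,.03+.056),('foot L',282,120,.086),('chip1 top near',378,245,.042),('chip1 left',357,236,.042),('cross',396,212,.03),('tileTR',536,60,.03),('tileBR',497,297,.03),('tileTL',330,61,.03),('c2',423,168,.042),('c3',501,162,.042),('cr a',383,241,.03),('cr b',407,185,.03)):
    w=onz(f,u,v,z);print(n,(w*1000).round(1),(A.T@(w-t)*1000).round(1))
E
```

```text
foot corner R [512.2  58.1  86. ] [ 14.3 -63.3 185. ]
foot L [485.6  67.4  86. ] [-13.8 -63.4 184.9]
chip1 top near [510.5 -27.9  42. ] [ 40.8  18.3 229.4]
chip1 left [499.8 -17.5  42. ] [ 27.3  12.  229.3]
cross [528.6 -15.3  30. ] [ 53.7   0.4 241.4]
tileTR [628.3  48.   30. ] [127.2 -92.  241.2]
tileBR [ 579.6 -101.2   30. ] [130.1  64.8 241.8]
tileTL [516.9  86.1  30. ] [  9.4 -91.5 240.9]
c2 [549.4  11.5  42. ] [ 64.6 -31.7 229.3]
c3 [ 5.936e+02 -1.000e-01  4.200e+01] [110.2 -35.2 229.4]
cr a [515.  -32.5  30. ] [ 46.5  21.1 241.4]
cr b [5.4e+02 1.0e-01 3.0e+01] [ 59.4 -17.9 241.3]
```

Request:
apply_moves --dp '[[0,-0.02,0.05],[0,-0.02,0.06],[0,0,0.05],[0,0,0.02],[0,0,0],[0,0,0]]' --twist '[[0.002,-0.001,-0.003],[0,0,-0.003],[0,0,0],[0,0,0],[0,0,0],[0,0,0]]' --jaw '[255,255,255,255,255,255]'

```text
clock: 7.45
tcp_pos: [0.48, 0.0093, 0.2487]
orientation: [-3.1, 0.5, -0.005]
contact_force: [0.2, -0.3, -2.6]
grip_width: 0.0252
```

```bash
python3 -c "
from h import *
goal(.4773,.0096,.2463,-18.4)"
```

```text
t 7.45 pos [0.48   0.0093 0.2487] yaw -18.32 tilt [0.0033 0.0006] F [ 0.1711 -0.3112 -2.6195] w 0.02516077698536411
q [ 0.21  0.42 -0.43  2.12  0.28  0.65 -0.73]
before-turn dp total [-0.022   0.0045  0.0203] after-turn dp [-0.022   0.0045  0.0204] mm 3.6368269250958103 twist total [-0.0008 -0.0014  0.0007] deg [-0.0907 -0.1692  0.0822]
```

Request:
apply_moves --dp '[[0,0,0.01],[0,0,0.008],[0,0,0]]' --twist '[[-0.001,-0.001,0],[0,0,0],[0,0,0]]' --jaw '[255,255,255]'

```text
clock: 7.75
tcp_pos: [0.4801, 0.0092, 0.2467]
orientation: [3.101, -0.5, 0.002]
contact_force: [-0.4, 0.8, -2.0]
grip_width: 0.0253
```

```bash
python3 -c "
from h import *
goal(.605,-.0325,.2463,-18.4);snap('side','d4');crop('d4',250,100,420,220,4,'d4c')"
```

```text
t 7.75 pos [0.4801 0.0092 0.2467] yaw -18.33 tilt [ 0.0011 -0.0009] F [-0.3727  0.7648 -1.9763] w 0.025346095632843072
q [ 0.2   0.42 -0.42  2.12  0.28  0.65 -0.73]
before-turn dp total [1.0971 0.0026 0.005 ] after-turn dp [1.0971 0.0013 0.0036] mm 131.65254186018228 twist total [ 0.0003 -0.0006  0.0006] deg [ 0.0317 -0.0744  0.0692]
```

View pics/d4c.png

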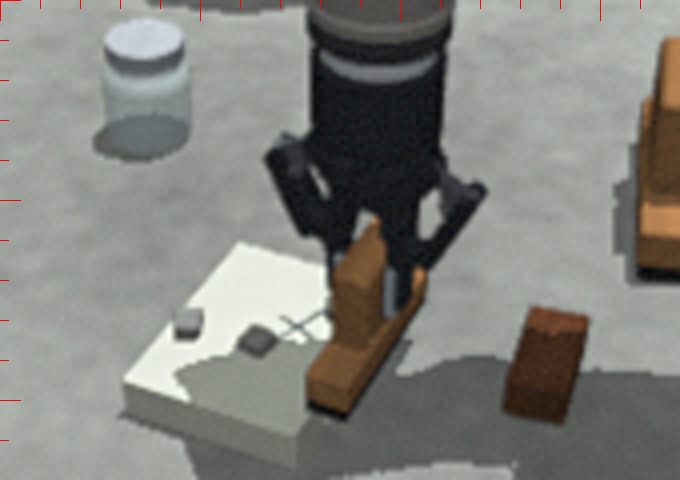

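Request:
apply_moves --dp '[[0.02,0,0.002],[0.04,0,0],[0.04,0,0],[0.04,0,0],[0.04,0,0],[0.04,0,0],[0,0,0]]' --twist '[[0,0,0],[0,0,0],[0,0,0],[0,0,0],[0,0,0],[0,0,0],[0,0,0]]' --jaw '[255,255,255,255,255,255,255]'

```text
clock: 8.5
tcp_pos: [0.5081, -0.0002, 0.2468]
orientation: [3.101, -0.501, 0.004]
contact_force: [0.0, 0.2, -3.4]
grip_width: 0.0253
```

```bash
python3 -c "
from h import *
goal(.605,-.0325,.2463,-18.4)"
```

```text
t 8.5 pos [ 0.5081 -0.0002  0.2468] yaw -18.37 tilt [ 0.0024 -0.001 ] F [ 0.0032  0.168  -3.409 ] w 0.02525952883259813
q [ 0.22  0.46 -0.41  2.06  0.29  0.68 -0.71]
before-turn dp total [0.8508 0.0009 0.0067] after-turn dp [0.8508 0.0005 0.0045] mm 102.09536922138729 twist total [ 0.0001 -0.0012  0.0002] deg [ 0.0082 -0.1481  0.0262]
```

Request:
apply_moves --dp '[[0.03,0,0.004],[0.05,0,0.002],[0.05,0,0],[0.05,0,0],[0.05,0,0],[0.05,0,0],[0.05,0,0],[0.05,0,0],[0.05,0,0],[0,0,0]]' --twist '[[0,-0.001,0],[0,0,0],[0,0,0],[0,0,0],[0,0,0],[0,0,0],[0,0,0],[0,0,0],[0,0,0],[0,0,0]]' --jaw '[255,255,255,255,255,255,255,255,255,255]'

```text
clock: 9.5
tcp_pos: [0.5616, -0.0182, 0.2457]
orientation: [3.101, -0.502, -0.001]
contact_force: [-0.2, 0.1, -3.0]
grip_width: 0.0252
```

```bash
python3 -c "
from h import *
goal(.605,-.0325,.2463,-18.4);snap('side','d5');crop('d5',250,100,420,220,4,'d5c')"
```

```text
t 9.5 pos [ 0.5616 -0.0182  0.2457] yaw -18.39 tilt [-0.0004 -0.0003] F [-0.2142  0.0636 -3.049 ] w 0.02522652111196826
q [ 0.23  0.53 -0.4   1.93  0.3   0.74 -0.66]
before-turn dp total [ 0.3812 -0.0008 -0.0051] after-turn dp [ 0.3812 -0.0008 -0.005 ] mm 45.74778616698895 twist total [0.0002 0.0001 0.0001] deg [0.0211 0.0167 0.0117]
```

View pics/d5c.png

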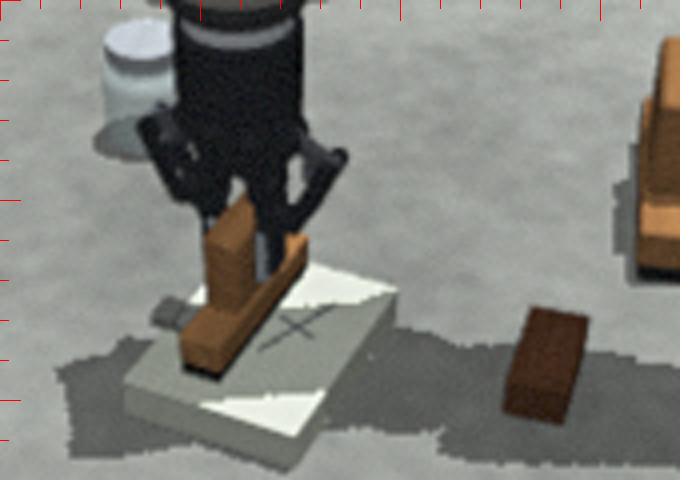

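Chips are ahead of the foot (one at about (292,178)). I'll continue over the edge.

Request:
apply_moves --dp '[[0.03,0,0],[0.05,0,0],[0.05,0,0],[0.05,0,0],[0.05,0,0],[0.05,0,0],[0.05,0,0],[0.05,0,0],[0.04,0,0],[0,0,0]]' --twist '[[0,0,0],[0,0,0],[0,0,0],[0,0,0],[0,0,0],[0,0,0],[0,0,0],[0,0,0],[0,0,0],[0,0,0]]' --jaw '[255,255,255,255,255,255,255,255,255,255]'

```text
clock: 10.55
tcp_pos: [0.6133, -0.0349, 0.2468]
orientation: [3.101, -0.501, -0.001]
contact_force: [-0.4, -0.5, -3.2]
grip_width: 0.0249
```

```bash
python3 -c "
from h import *
goal(.609,-.034,.2463,-18.4);snap('side','d6');snap('scene','s6');crop('d6',220,90,390,220,4,'d6c');crop('s6',200,150,370,270,4,'s6c')"
```

```text
t 10.55 pos [ 0.6133 -0.0349  0.2468] yaw -18.36 tilt [-0.0005 -0.0003] F [-0.3662 -0.5263 -3.2488] w 0.02492019096269201
q [ 0.24  0.59 -0.39  1.81  0.3   0.8  -0.62]
before-turn dp total [-0.0364  0.0043  0.004 ] after-turn dp [-0.0364  0.0043  0.004 ] mm 4.424509290271763 twist total [0.0002 0.0002 0.0003] deg [0.0252 0.0192 0.0402]
```

View pics/d6c.png

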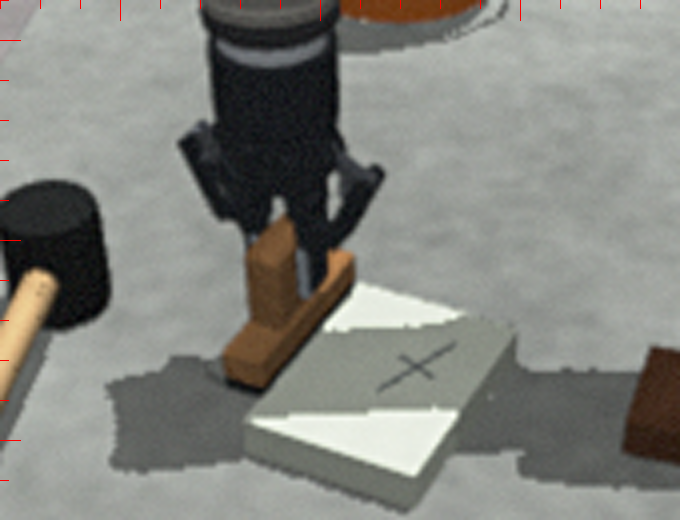

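View pics/s6c.png

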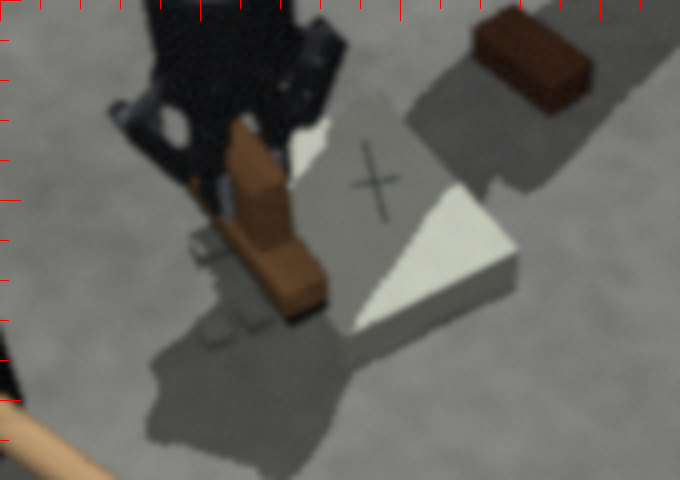

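The tile is clear. The three chips lie on the slab at scene-crop (208,247), (215,330) and (252,315). Next I lift and carry the scraper back.

Request:
apply_moves --dp '[[0,0,-0.05],[0,0,-0.15],[0,0,-0.25],[0,0,-0.25],[0,0,-0.15],[0,0,-0.05],[0,0,0],[0,0,0],[0,0,0],[0,0,0],[0,0,0]]' --twist '[[0,0,0],[0,0,0],[0,0,0.02],[0,0,0.05],[0,0,0.06],[0,0,0.06],[0,0,0.06],[0,0,0.06],[0,0,0.06],[0,0,0.04],[0,0,0]]' --jaw '[255,255,255,255,255,255,255,255,255,255,255]'

```text
clock: 11.75
tcp_pos: [0.6089, -0.0326, 0.3617]
orientation: [2.583, -1.785, -0.008]
contact_force: [-0.2, -0.3, -2.4]
grip_width: 0.0253
```

```bash
python3 -c "
from h import *
goal(.4752,-.294,.33,-71.5);snap('side','d7');snap('scene','s7');crop('d7',220,90,390,220,4,'d7c');crop('s7',200,150,370,270,4,'s7c')"
```

```text
t 11.75 pos [ 0.6089 -0.0326  0.3617] yaw -69.3 tilt [-0.0051  0.0013] F [-0.1818 -0.3061 -2.3758] w 0.025306200875531728
q [ 0.13  0.43 -0.24  1.75  0.11  0.99 -1.36]
before-turn dp total [1.6446 1.8114 0.2671] after-turn dp [1.7121 1.7482 0.2644] mm 295.3387590558087 twist total [0.0021 0.0014 0.0183] deg [0.2481 0.169  2.1982]
```

View pics/s7c.png

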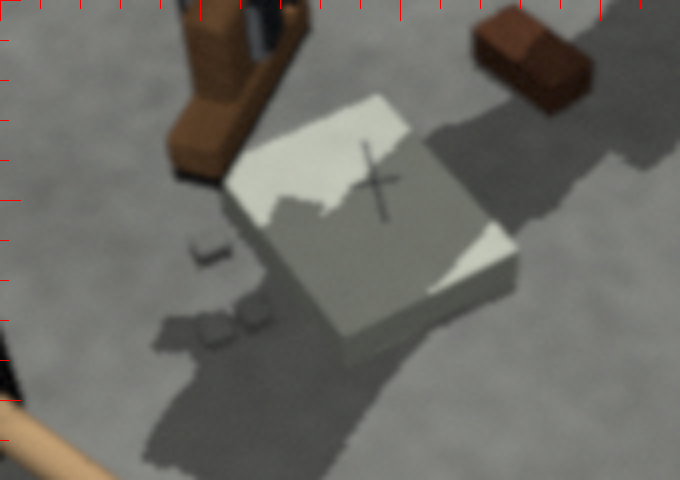

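Three chips lie on the slab at (208,250), (215,330) and (253,315), all off the tile. Now the trip back.

Request:
apply_moves --dp '[[0.08,0.08,0],[0.16,0.16,0.02],[0.23,0.24,0.04],[0.24,0.25,0.04],[0.24,0.25,0.04],[0.24,0.25,0.04],[0.22,0.22,0.04],[0.14,0.14,0.02],[0.06,0.06,0],[0,0,0],[0,0,0]]' --twist '[[0,0,0.009],[0,0,0.009],[0,0,0],[0,0,0],[0,0,0],[0,0,0],[0,0,0],[0,0,0],[0,0,0],[0,0,0],[0,0,0]]' --jaw '[255,255,255,255,255,255,255,255,255,255,255]'

```text
clock: 12.95
tcp_pos: [0.4746, -0.2946, 0.332]
orientation: [2.554, -1.826, -0.009]
contact_force: [0.0, 0.7, -3.3]
grip_width: 0.025
```

```bash
python3 -c "
from h import *
goal(.4752,-.294,.217,-71.5)"
```

```text
t 12.95 pos [ 0.4746 -0.2946  0.332 ] yaw -71.13 tilt [-0.0056  0.0018] F [ 0.0035  0.6529 -3.2825] w 0.024991842751238193
q [ 0.56  0.38 -0.15  1.9   0.07  0.88 -0.86]
before-turn dp total [ 0.0002 -0.0112  0.9583] after-turn dp [-0.0032 -0.0067  0.9584] mm 115.0091971324746 twist total [0.0022 0.0017 0.003 ] deg [0.268  0.2022 0.3656]
```

Request:
apply_moves --dp '[[0,0,0.08],[0,0,0.15],[0,0,0.2],[0,0,0.2],[0,0,0.12],[0,0,0.05],[0,0,0],[0,0,0]]' --twist '[[0.002,0.002,0.002],[0,0,0],[0,0,0],[0,0,0],[0,0,0],[0,0,0],[0,0,0],[0,0,0]]' --jaw '[255,255,255,255,255,255,255,255]'

```text
clock: 13.75
tcp_pos: [0.4824, -0.2825, 0.2316]
orientation: [-2.564, 1.803, -0.007]
contact_force: [-0.3, -0.3, -3.0]
grip_width: 0.0252
```

```bash
python3 -c "
from h import *
goal(.4752,-.294,.2155,-71.5)"
```

```text
t 13.75 pos [ 0.4824 -0.2825  0.2316] yaw -70.25 tilt [0.0078 0.0031] F [-0.3111 -0.2718 -2.9866] w 0.02523569776249553
q [ 0.53  0.52 -0.14  1.96  0.1   0.66 -0.9 ]
before-turn dp total [0.0701 0.09   0.1337] after-turn dp [0.072  0.0873 0.1345] mm 21.091658295919743 twist total [-0.004   0.0002  0.0104] deg [-0.4808  0.0196  1.2512]
```

Request:
apply_moves --dp '[[0,0,0.04],[0,0,0.04],[0,0,0.02],[0,0,0],[0,0,0]]' --twist '[[-0.004,0,0],[0,0,0],[0,0,0],[0,0,0],[0,0,0]]' --jaw '[255,255,255,255,255]'

```text
clock: 14.25
tcp_pos: [0.4837, -0.2826, 0.221]
orientation: [-2.57, 1.807, -0.007]
contact_force: [-0.3, 0.0, -2.2]
grip_width: 0.0249
```

```bash
python3 -c "
from h import *
goal(.484,-.282,.2152,-70.2)"
```

```text
t 14.25 pos [ 0.4837 -0.2826  0.221 ] yaw -70.23 tilt [ 0.0036 -0.002 ] F [-0.2514  0.0458 -2.166 ] w 0.02489867494322339
q [ 0.52  0.54 -0.13  1.96  0.11  0.65 -0.91]
before-turn dp total [-0.0041 -0.004   0.0486] after-turn dp [-0.0039 -0.0042  0.0486] mm 5.866908145988055 twist total [-0.0013 -0.0015 -0.0002] deg [-0.1554 -0.1807 -0.0285]
```

Request:
apply_moves --dp '[[0,0,0.02],[0,0,0.02],[0,0,0.01],[0,0,0],[0,0,0]]' --twist '[[-0.001,-0.001,0],[0,0,0],[0,0,0],[0,0,0],[0,0,0]]' --jaw '[255,255,255,255,255]'

```text
clock: 14.75
tcp_pos: [0.4838, -0.283, 0.2152]
orientation: [2.569, -1.808, 0.003]
contact_force: [-0.8, 0.7, -2.7]
grip_width: 0.0251
```

```bash
python3 -c "
from h import *
goal(.484,-.282,.2152,-70.2)"
```

```text
t 14.75 pos [ 0.4838 -0.283   0.2152] yaw -70.26 tilt [ 0.0016 -0.0012] F [-0.8409  0.6785 -2.7385] w 0.02509303939248762
q [ 0.52  0.55 -0.13  1.96  0.12  0.64 -0.91]
before-turn dp total [-0.0074 -0.0041 -0.0004] after-turn dp [-0.0074 -0.0041 -0.0004] mm 1.018167596463249 twist total [-0.0005 -0.0008 -0.0005] deg [-0.0614 -0.0924 -0.0642]
```

Request:
apply_moves --dp '[[0,0,0.008],[0,0,0.004],[0,0,0]]' --twist '[[0,0,0],[0,0,0],[0,0,0]]' --jaw '[255,255,255]'

```text
clock: 15.05
tcp_pos: [0.4839, -0.283, 0.2152]
orientation: [2.569, -1.808, 0.003]
contact_force: [-0.1, 0.1, -3.0]
grip_width: 0.0249
```

Request:
apply_moves --dp '[[0,0,0.015],[0,0,0.01],[0,0,0]]' --twist '[[0,0,0],[0,0,0],[0,0,0]]' --jaw '[255,255,255]'

```text
clock: 15.35
tcp_pos: [0.4841, -0.2831, 0.2154]
orientation: [2.568, -1.808, 0.004]
contact_force: [0.8, -1.6, -2.8]
grip_width: 0.0254
```

Request:
apply_moves --dp '[[0,0,0.012]]' --twist '[[0,0,0]]' --jaw '[255]'

```text
clock: 15.45
tcp_pos: [0.4843, -0.2832, 0.2151]
orientation: [2.568, -1.808, 0.005]
contact_force: [-7.5, 3.9, 25.4]
grip_width: 0.025
```

Contact confirmed: a 1.4 mm push gives about 25 N and no travel. Releasing.

Request:
apply_moves --dp '[[0,0,0],[0,0,0],[0,0,0],[0,0,0],[0,0,0],[0,0,0]]' --twist '[[0,0,0],[0,0,0],[0,0,0],[0,0,0],[0,0,0],[0,0,0]]' --jaw '[0,0,0,0,0,0]'

```text
clock: 16.05
tcp_pos: [0.4851, -0.2837, 0.2149]
orientation: [2.568, -1.809, 0.008]
contact_force: [0.2, 0.4, 0.4]
grip_width: 0.0853
```

Request:
apply_moves --dp '[[0,0,-0.05],[0,0,-0.15],[0,0,-0.25],[0,0,-0.35],[0,0,-0.3],[0,0,-0.15],[0,0,-0.05],[0,0,0]]' --twist '[[0,0,0],[0,0,0],[0,0,0],[0,0,0],[0,0,0],[0,0,0],[0,0,0],[0,0,0]]' --jaw '[0,0,0,0,0,0,0,0]'

```text
clock: 16.85
tcp_pos: [0.4839, -0.2827, 0.3783]
orientation: [2.569, -1.808, 0.006]
contact_force: [0.2, 0.5, 0.1]
grip_width: 0.0852
```

```bash
python3 -c "
from h import *
goal(.4345,.2985,.36,15.5);snap('side','d8');snap('wrist','w8')"
```

```text
t 16.85 pos [ 0.4839 -0.2827  0.3783] yaw -70.29 tilt [ 0.003  -0.0025] F [0.2077 0.5221 0.0513] w 0.08516177678920564
q [ 0.54  0.32 -0.16  1.85  0.06  0.97 -0.87]
before-turn dp total [-4.6994 -1.2453  0.1389] after-turn dp [ 0.8974 -4.7777  0.1524] mm 583.6358450110515 twist total [ 0.0004 -0.002  -0.7149] deg [  0.0536  -0.2427 -85.7907]
```

View pics/d8.png

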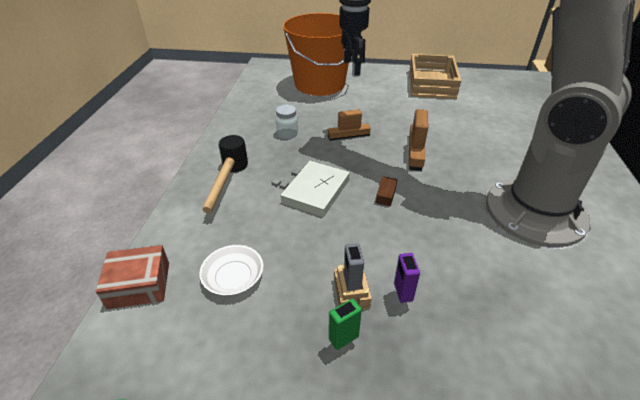

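View pics/w8.png

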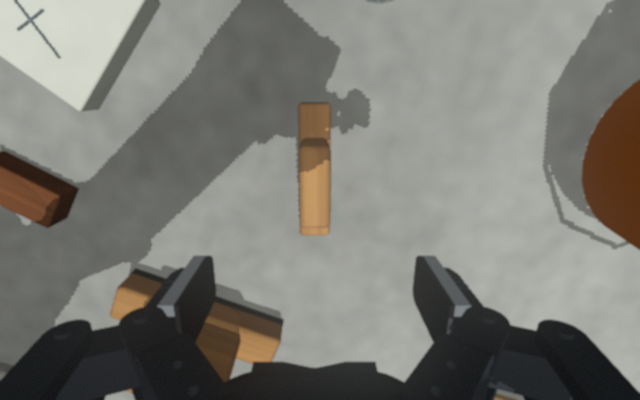

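Side view: scraper standing upright at (350,122), tile clear with the full cross visible at (323,181), chips on the slab at about (285,180). Measuring the full cross now.

```bash
python3 -c "
from h import *
snap('scene','s8');crop('d8',280,155,360,220,9,'d8c');crop('s8',245,170,335,240,8,'s8c')
f=load('s8');g=load('d8')
for nm,F in(('s',f),('d',g)):
    W=cloud(F);m=(W[...,2]>.078)&(W[...,2]<.1)&(abs(W[...,0]-.48)<.07)&(abs(W[...,1]+.285)<.07);p=W[m];print(nm,cv2.minAreaRect((p[:,:2]*1000).astype(np.float32)),np.percentile(p[:,2],95))
"
```

```text
s ((482.81768798828125, -281.113037109375), (70.90338134765625, 27.73421287536621), 20.6160945892334) 0.08677331887787032
d ((482.93267822265625, -279.3543395996094), (68.06619262695312, 26.655136108398438), 19.56973648071289) 0.0867859391527325
```

View pics/d8c.png

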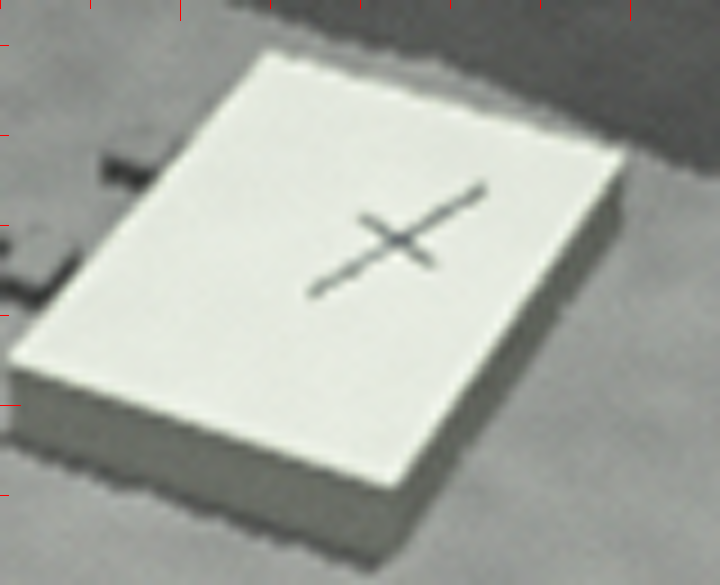

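View pics/s8c.png

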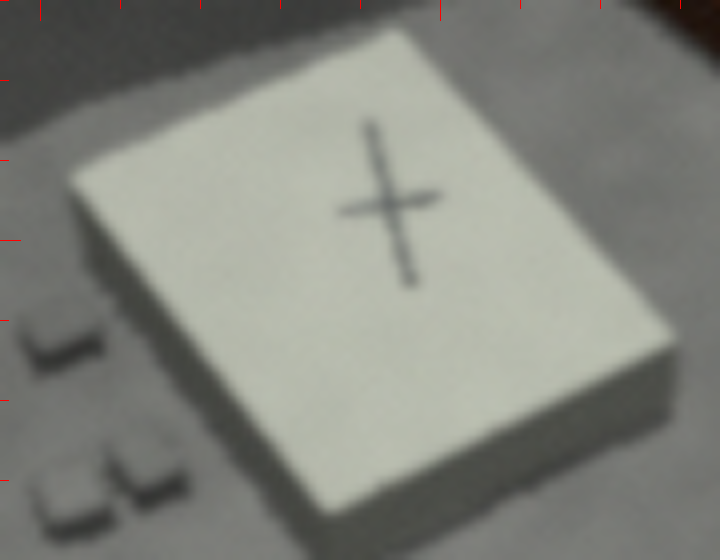

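```bash
python3 -c "
from h import *
f=load('s8');g=load('d8')
S=lambda x,y:onz(f,245+(x+.5)/8-.5,170+(y+.5)/8-.5,.03)[:2]*1000
D=lambda x,y:onz(g,280+(x+.5)/9-.5,155+(y+.5)/9-.5,.03)[:2]*1000
for F,a,b,c,d,x in((S,(369,121),(411,285),(338,212),(441,195),(390,204)),(D,(485,185),(311,295),(361,215),(434,266),(399,239))):
    a,b,c,d,x=[F(*p) for p in(a,b,c,d,x)];l=b-a;s=d-c
    print('len',np.linalg.norm(l),np.linalg.norm(s),'ang',np.degrees(np.arctan2(l[1],l[0])),np.degrees(np.arctan2(s[1],s[0]))%180,'x',x,'mid',(a+b)/2,(c+d)/2)
"
```

```text
len 70.9311690665636 31.92099583668686 ang 50.63888620251959 140.72457937373645 x [526.42886886 -14.35997739] mid [525.57852373 -15.27658275] [526.33151146 -14.59232858]
len 70.58372074857918 31.223760528968644 ang 51.92595976777782 139.1432440467999 x [527.83128998 -17.86450099] mid [527.67132793 -17.87714087] [528.27559974 -17.22327796]
```

Request:
apply_moves --dp '[[-0.12,-0.03,0],[-0.25,-0.07,0],[-0.35,-0.1,0.01],[-0.39,-0.1,0.01],[-0.39,-0.1,0.01],[-0.39,-0.1,0.01],[-0.39,-0.1,0.01],[-0.39,-0.1,0.01],[-0.39,-0.1,0.01],[-0.35,-0.1,0.01],[-0.25,-0.06,0],[-0.12,-0.03,0],[0,0,0]]' --twist '[[0,0,0],[0,0,0],[0,0,0],[0,0,0],[0,0,0],[0,0,0],[0,0,0],[0,0,0],[0,0,0],[0,0,0],[0,0,0],[0,0,0],[0,0,0]]' --jaw '[0,0,0,0,0,0,0,0,0,0,0,0,0]'

```text
clock: 18.3
tcp_pos: [0.429, 0.2068, 0.3538]
orientation: [2.564, -1.792, -0.034]
contact_force: [-0.2, -1.3, 0.9]
grip_width: 0.0856
```

Request:
apply_moves --dp '[[0,0,0],[0,0,0],[0,0,0],[0,0,0],[0,0,0],[0,0,0],[0,0,0],[0,0,0],[0,0,0],[0,0,0],[0,0,0],[0,0,0],[0,0,0],[0,0,0]]' --twist '[[0,0,-0.04],[0,0,-0.06],[0,0,-0.06],[0,0,-0.06],[0,0,-0.06],[0,0,-0.06],[0,0,-0.06],[0,0,-0.06],[0,0,-0.06],[0,0,-0.06],[0,0,-0.06],[0,0,-0.05],[0,0,-0.02],[0,0,0]]' --jaw '[0,0,0,0,0,0,0,0,0,0,0,0,0,0]'

```text
clock: 19.7
tcp_pos: [0.421, 0.1916, 0.3421]
orientation: [3.092, 0.498, -0.079]
contact_force: [-0.3, 0.0, 0.2]
grip_width: 0.0855
```

```bash
python3 -c "
from h import *
goal(.4345,.2985,.36,15.5);snap('wrist','w9')"
```

```text
t 19.7 pos [0.421  0.1916 0.3421] yaw 18.3 tilt [-0.0486 -0.017 ] F [-0.3341  0.0135  0.2254] w 0.08546239411881339
q [ 0.08  0.3  -0.74  2.06  0.24  0.92 -0.47]
before-turn dp total [ 0.3785 -0.8106 -0.1693] after-turn dp [ 0.3465 -0.8287 -0.1489] mm 109.26130707117882 twist total [0.001  0.0246 0.0234] deg [0.1243 2.95   2.8053]
```

View pics/w9.png

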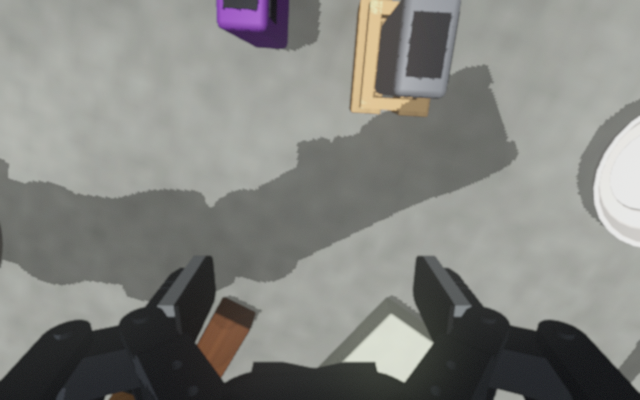

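The meter and its stand are at upper right (428,50) and (395,60); the purple look-alike is well to the left. Levelling and moving over the meter.

Request:
apply_moves --dp '[[0,0,-0.04],[0,0,-0.04],[0.06,-0.12,-0.02],[0.09,-0.2,0],[0.09,-0.22,0],[0.07,-0.18,0],[0.03,-0.08,0],[0,0,0],[0,0,0]]' --twist '[[0,0.012,0.012],[0,0.012,0.011],[0,0,0],[0,0,0],[0,0,0],[0,0,0],[0,0,0],[0,0,0],[0,0,0]]' --jaw '[0,0,0,0,0,0,0,0,0]'

```text
clock: 20.65
tcp_pos: [0.4362, 0.2954, 0.3565]
orientation: [3.114, 0.389, 0.018]
contact_force: [0.3, -0.1, -0.4]
grip_width: 0.0858
```

```bash
python3 -c "
from h import *
goal(.4345,.2985,.36,15.5);f=snap('wrist','w10')
W=cloud(f);m=(W[...,2]>.117)&(W[...,2]<.135)&(abs(W[...,0]-.435)<.06)&(abs(W[...,1]-.3)<.06);p=W[m];print(len(p),p.mean(0),cv2.minAreaRect((p[:,:2]*1000).astype(np.float32)))
"
```

```text
t 20.65 pos [0.4362 0.2954 0.3565] yaw 14.26 tilt [ 0.0118 -0.0019] F [ 0.2872 -0.142  -0.4063] w 0.08580240158337393
q [-0.12  0.38 -0.72  1.92  0.32  0.95 -0.75]
before-turn dp total [-0.0072 -0.0286 -0.0292] after-turn dp [-0.0069 -0.0289 -0.029 ] mm 4.979702347031296 twist total [ 0.0023 -0.0052 -0.0103] deg [ 0.2794 -0.6251 -1.2408]
3279 [0.4332 0.3001 0.1233] ((433.47125244140625, 298.4273986816406), (27.98206901550293, 49.17683029174805), 14.854473114013672)
```

View pics/w10.png

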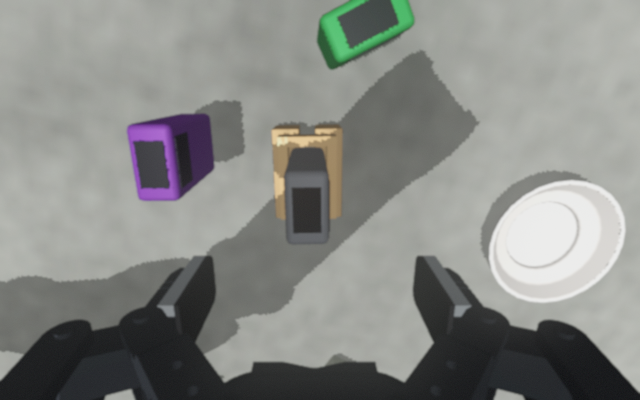

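Request:
apply_moves --dp '[[-0.01,-0.02,0.03],[0,0,0.08],[0,0,0.1],[0,0,0.1],[0,0,0.06],[0,0,0]]' --twist '[[0.002,-0.005,-0.004],[0,0,0],[0,0,0],[0,0,0],[0,0,0],[0,0,0]]' --jaw '[0,0,0,0,0,0]'

```text
clock: 21.3
tcp_pos: [0.4346, 0.2931, 0.3069]
orientation: [3.113, 0.395, -0.004]
contact_force: [-0.3, -0.6, 0.7]
grip_width: 0.0855
```

```bash
python3 -c "
from h import *
goal(.4338,.2985,.247,14.9)"
```

```text
t 21.3 pos [0.4346 0.2931 0.3069] yaw 14.46 tilt [-0.0018 -0.0041] F [-0.2732 -0.6452  0.6968] w 0.08545493862069
q [-0.15  0.44 -0.69  1.97  0.37  0.87 -0.79]
before-turn dp total [ 0.006  -0.0471  0.4987] after-turn dp [ 0.005  -0.0453  0.4989] mm 60.11760177565623 twist total [ 0.0017  0.0013 -0.0036] deg [ 0.2011  0.1601 -0.4364]
```

Request:
apply_moves --dp '[[0,-0.025,0.03],[0,-0.02,0.06],[0,-0.01,0.08],[0,0,0.08],[0,0,0.08],[0,0,0.04],[0,0,0],[0,0,0]]' --twist '[[0.001,0.001,-0.004],[0,0,0],[0,0,0],[0,0,0],[0,0,0],[0,0,0],[0,0,0],[0,0,0]]' --jaw '[0,0,0,0,0,0,0,0]'

```text
clock: 22.1
tcp_pos: [0.4327, 0.3005, 0.2582]
orientation: [3.114, 0.411, -0.001]
contact_force: [1.4, -0.5, 0.2]
grip_width: 0.0856
```

```bash
python3 -c "
from h import *
goal(.4338,.2985,.247,14.9)"
```

```text
t 22.1 pos [0.4327 0.3005 0.2582] yaw 15.03 tilt [-0.0007 -0.001 ] F [ 1.4225 -0.5286  0.2455] w 0.08562862127142501
q [-0.21  0.51 -0.65  2.    0.44  0.78 -0.86]
before-turn dp total [0.0042 0.0187 0.093 ] after-turn dp [0.0042 0.0188 0.093 ] mm 11.394665341211068 twist total [0.0004 0.0004 0.0011] deg [0.048  0.0523 0.1311]
```

Request:
apply_moves --dp '[[0.01,0.02,0.04],[0,0,0.04],[0,0,0.015],[0,0,0],[0,0,0]]' --twist '[[0,0,0.001],[0,0,0],[0,0,0],[0,0,0],[0,0,0]]' --jaw '[0,0,0,0,0]'

```text
clock: 22.6
tcp_pos: [0.4351, 0.2983, 0.2466]
orientation: [3.115, 0.406, 0.001]
contact_force: [-0.4, -1.0, -0.0]
grip_width: 0.0853
```

```bash
python3 -c "
from h import *
goal(.4338,.2985,.247,14.9);snap('wrist','w11')"
```

```text
t 22.6 pos [0.4351 0.2983 0.2466] yaw 14.86 tilt [ 0.0008 -0.0003] F [-0.3517 -0.9808 -0.0079] w 0.08526751446910594
q [-0.21  0.53 -0.64  2.    0.46  0.75 -0.87]
before-turn dp total [-0.0105 -0.0043 -0.0038] after-turn dp [-0.0105 -0.0043 -0.0037] mm 1.4308533436099875 twist total [ 0.0002 -0.0003 -0.0003] deg [ 0.0293 -0.0381 -0.039 ]
```

View pics/w11.png

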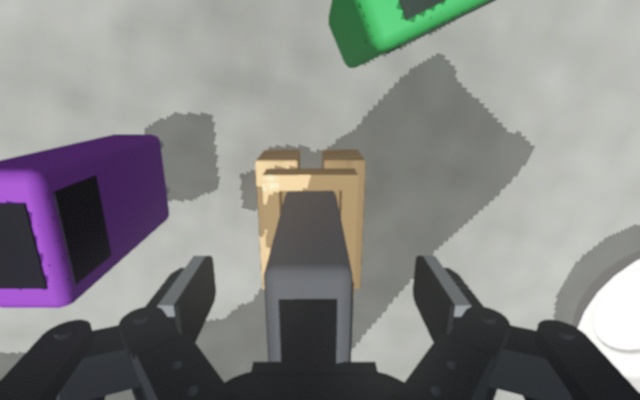

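Request:
apply_moves --dp '[[-0.012,-0.004,0],[0,0,0],[0,0,0],[0,0,0],[0,0,0],[0,0,0],[0,0,0],[0,0,0]]' --twist '[[0,0,0],[0,0,0],[0,0,0],[0,0,0],[0,0,0],[0,0,0],[0,0,0],[0,0,0]]' --jaw '[60,120,200,255,255,255,255,255]' --grip_force 60

```text
clock: 23.45
tcp_pos: [0.4335, 0.2987, 0.2471]
orientation: [-3.115, -0.407, -0.002]
contact_force: [-0.8, -0.9, -0.3]
grip_width: 0.0276
```

```bash
python3 -c "
from h import *
goal(.4338,.2985,.247,14.9)"
```

```text
t 23.45 pos [0.4335 0.2987 0.2471] yaw 14.87 tilt [0.0016 0.0002] F [-0.8493 -0.8941 -0.295 ] w 0.02764503198060948
q [-0.21  0.53 -0.64  2.    0.46  0.75 -0.87]
before-turn dp total [0.0019 0.0023 0.0011] after-turn dp [0.0019 0.0023 0.0011] mm 0.378075204632467 twist total [ 0.0001 -0.0008 -0.0003] deg [ 0.0097 -0.0901 -0.0304]
```

Request:
apply_moves --dp '[[0,0,-0.04],[0,0,-0.08],[0,0,-0.1],[0,0,-0.12],[0,0,-0.14],[0,0,-0.14],[0,0,-0.14],[0,0,-0.1],[0,0,-0.05],[0,0,0]]' --twist '[[0,0,0],[0,0,0],[0,0,0],[0,0,0],[0,0,0],[0,0,0],[0,0,0],[0,0,0],[0,0,0],[0,0,0]]' --jaw '[255,255,255,255,255,255,255,255,255,255]'

```text
clock: 24.45
tcp_pos: [0.4326, 0.2986, 0.3677]
orientation: [-3.114, -0.408, -0.006]
contact_force: [0.3, -0.8, -1.6]
grip_width: 0.0271
```

```bash
python3 -c "
from h import *
goal(.5274,-.0159,.345,-38.9);snap('side','d12');crop('d12',280,180,440,320,5,'d12c')"
```

```text
t 24.45 pos [0.4326 0.2986 0.3677] yaw 14.91 tilt [0.004  0.0011] F [ 0.2809 -0.8011 -1.5908] w 0.027097932683935837
q [-0.12  0.36 -0.74  1.91  0.3   0.97 -0.73]
before-turn dp total [0.0885 2.7363 0.1897] after-turn dp [2.2611 1.5436 0.1894] mm 329.31898475745703 twist total [-0.0009 -0.0018  0.4484] deg [-0.1131 -0.2173 53.8113]
```

View pics/d12c.png

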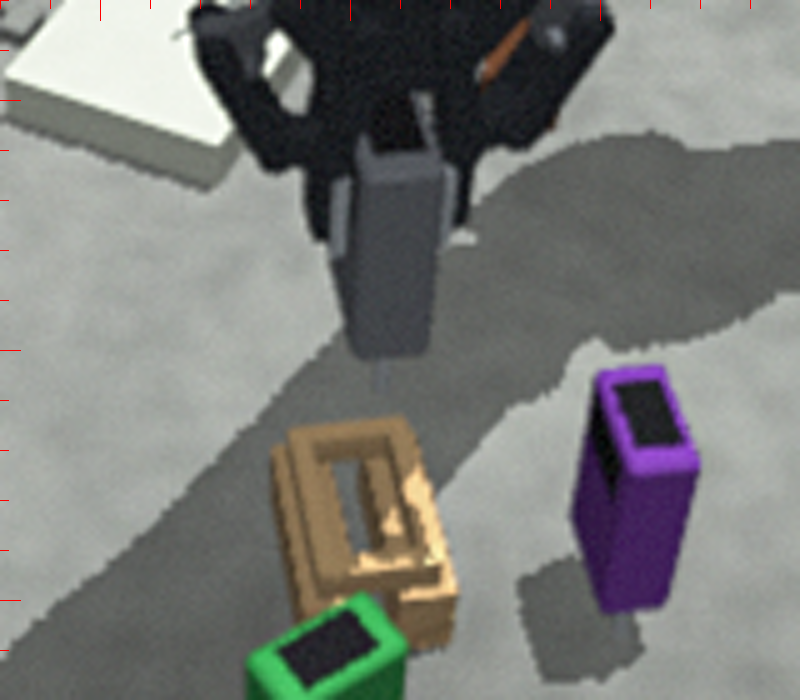

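The meter hangs clear of its stand. Carrying it to the tile, then turning.

Request:
apply_moves --dp '[[0,0.12,0],[0.01,0.24,0],[0.01,0.33,0],[0.01,0.35,0],[0.01,0.35,0],[0.01,0.35,0],[0.01,0.33,0],[0.01,0.28,0],[0.01,0.18,0],[0,0.08,0],[0,0,0],[0,0,0]]' --twist '[[0,0,0],[0,0,0],[0,0,0],[0,0,0.02],[0,0,0.04],[0,0,0.05],[0,0,0.05],[0,0,0.05],[0,0,0.06],[0,0,0.06],[0,0,0.06],[0,0,0]]' --jaw '[255,255,255,255,255,255,255,255,255,255,255,255]'

```text
clock: 25.7
tcp_pos: [0.4765, -0.0335, 0.3568]
orientation: [2.996, -0.921, -0.024]
contact_force: [0.3, 0.3, -2.2]
grip_width: 0.0276
```

```bash
python3 -c "
from h import *
goal(.5274,-.0159,.345,-38.9)"
```

```text
t 25.7 pos [ 0.4765 -0.0335  0.3568] yaw -34.18 tilt [-0.0169 -0.0028] F [ 0.2648  0.2587 -2.2223] w 0.027628188881968135
q [ 0.35  0.25 -0.47  2.03  0.14  0.91 -0.8 ]
before-turn dp total [ 0.2696 -0.361   0.0907] after-turn dp [ 0.2378 -0.3808  0.0983] mm 55.15396823426244 twist total [0.0059 0.0057 0.0394] deg [0.7068 0.6828 4.7253]
```

Request:
apply_moves --dp '[[0,0,0],[0.05,-0.08,0.02],[0.08,-0.12,0.03],[0.07,-0.11,0.03],[0.03,-0.05,0.02],[0,0,0],[0,0,0]]' --twist '[[0.006,0.006,0.04],[0,0,0],[0,0,0],[0,0,0],[0,0,0],[0,0,0],[0,0,0]]' --jaw '[255,255,255,255,255,255,255]'

```text
clock: 26.4
tcp_pos: [0.5275, -0.0168, 0.3407]
orientation: [2.97, -1.019, -0.009]
contact_force: [0.0, 0.3, -1.6]
grip_width: 0.0275
```

```bash
python3 -c "
from h import *
goal(.5274,-.0159,.29,-38.9)"
```

```text
t 26.4 pos [ 0.5275 -0.0168  0.3407] yaw -37.87 tilt [-0.0059  0.0001] F [ 0.0206  0.3071 -1.5717] w 0.02746293265748023
q [ 0.28  0.35 -0.45  1.94  0.19  0.9  -0.92]
before-turn dp total [-0.0031 -0.007   0.4223] after-turn dp [-0.0052 -0.0054  0.4223] mm 50.68222386941591 twist total [0.0017 0.0022 0.0086] deg [0.2051 0.2672 1.0354]
```

Descend to about 20 mm above the tile, then look.

Request:
apply_moves --dp '[[0,0,0.04],[0,0,0.08],[0,0,0.1],[0,0,0.08],[0,0,0.05],[0,0,0.02],[0,0,0],[0,0,0]]' --twist '[[0.002,0.002,0.009],[0,0,0],[0,0,0],[0,0,0],[0,0,0],[0,0,0],[0,0,0],[0,0,0]]' --jaw '[255,255,255,255,255,255,255,255]'

```text
clock: 27.2
tcp_pos: [0.5256, -0.0176, 0.2916]
orientation: [2.96, -1.049, -0.003]
contact_force: [0.2, 0.6, -1.5]
grip_width: 0.0274
```

```bash
python3 -c "
from h import *
goal(.5274,-.0159,.275,-38.9);snap('side','d13');snap('scene','s13');snap('wrist','w13');crop('d13',280,120,380,220,7,'d13c');crop('s13',245,130,345,240,5,'s13c')"
```

```text
t 27.2 pos [ 0.5256 -0.0176  0.2916] yaw -39.02 tilt [-0.0024 -0.0001] F [ 0.1654  0.5543 -1.4555] w 0.02738176071965369
q [ 0.26  0.41 -0.42  1.99  0.23  0.79 -0.98]
before-turn dp total [ 0.0031 -0.0211  0.1379] after-turn dp [ 0.0029 -0.0209  0.138 ] mm 16.746825078103637 twist total [ 0.0008  0.0008 -0.001 ] deg [ 0.0934  0.1019 -0.117 ]
```

View pics/d13c.png

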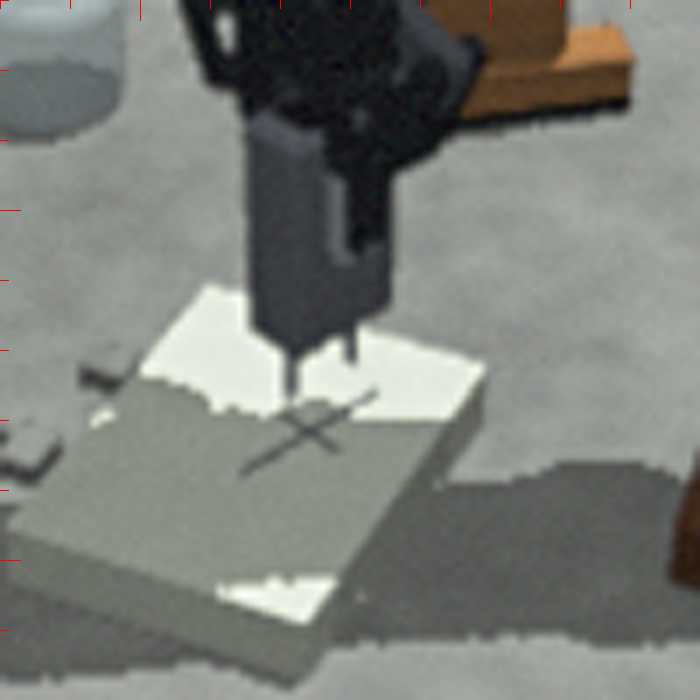

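View pics/s13c.png

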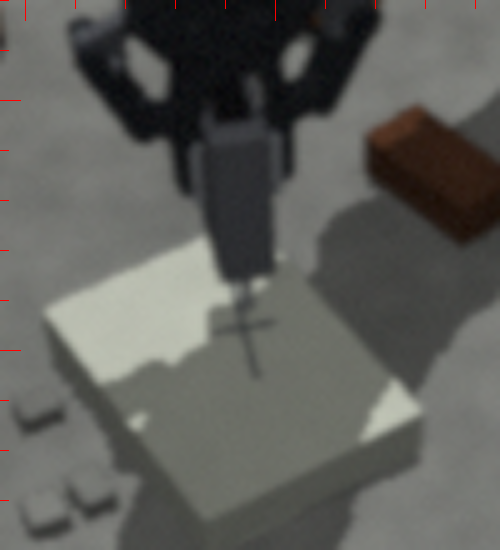

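View pics/w13.png

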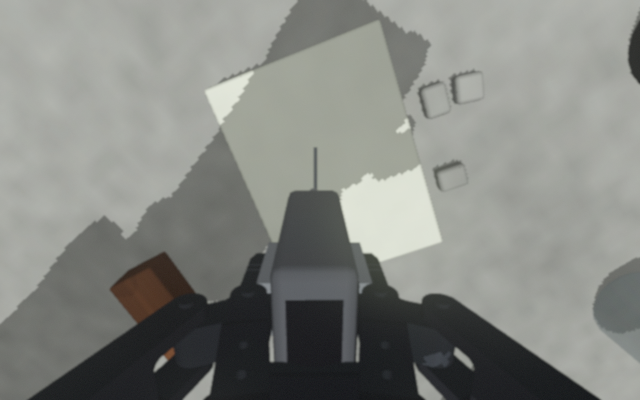

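Wrist view: the visible end of the long stroke, (315,148)–(315,190), lines up with the case centre at column 314. Side view shows both pin ends, at crop (291,395) and (351,360). Checking numerically.

```bash
python3 - <<'E'
from h import *
np.set_printoptions(precision=1,suppress=True)
f=load('w13');A=Ro.from_rotvec(f['obs']['orientation']).as_matrix();t=f['obs']['tcp_pos']
T=lambda w:A.T@(w-t)*1000
for u,v in((315,148),(315,188)):
    w=onz(f,u,v,.03);print('stroke',w*1000,T(w))
zb=.2916-.2121
for u,v in((289,191),(341,191)): print('case bottom far edge',T(onz(f,u,v,zb)))
g=load('d13')
D=lambda x,y,z:onz(g,280+(x+.5)/7-.5,120+(y+.5)/7-.5,z)
for p in((291,397),(351,362)): w=D(*p,.0535);print('pin',w*1000,T(w))
for n,p in(('X',(306,432)),('e1',(378,392)),('e2',(242,475))): w=D(*p,.03);print(n,w*1000,T(w))
s=load('s13')
S=lambda x,y,z:onz(s,245+(x+.5)/5-.5,130+(y+.5)/5-.5,z)
for n,p in(('X',(244,325)),('e2',(258,377))): w=S(*p,.03);print('scene',n,w*1000,T(w))
w=S(242,305,.0535);print('scene pin',w*1000,T(w))
E
```

```text
stroke [549.8  11.5  30. ] [  0.8 -38.2 261.8]
stroke [532.1 -10.4  30. ] [  0.8 -10.1 261.8]
case bottom far edge [-13.7 -22.7 212.3]
case bottom far edge [ 14.9 -22.7 212.3]
pin [533.6  -7.6  53.5] [  0.1 -13.1 238.3]
pin [514.3 -30.7  53.5] [ -0.3  16.9 238.3]
X [529.3 -17.   30. ] [  2.7  -3.2 261.8]
e1 [505.4 -43.8  30. ] [  1.   32.7 261.9]
e2 [549.3  10.3  30. ] [  1.1 -36.9 261.8]
scene X [525.1 -15.2  30. ] [ -1.6  -1.9 261.8]
scene e2 [547.2  12.3  30. ] [ -1.7 -37.1 261.8]
scene pin [532.1  -9.1  53.5] [ -0.  -11.  238.3]
```

Request:
apply_moves --dp '[[0,-0.02,0.03],[0,-0.015,0.05],[0,0,0.05],[0,0,0.02],[0,0,0],[0,0,0]]' --twist '[[0.001,0.001,0],[0,0,0],[0,0,0],[0,0,0],[0,0,0],[0,0,0]]' --jaw '[255,255,255,255,255,255]'

```text
clock: 27.95
tcp_pos: [0.5288, -0.0139, 0.2726]
orientation: [-2.96, 1.049, -0.003]
contact_force: [0.4, 0.5, -2.9]
grip_width: 0.0271
```

```bash
python3 -c "
from h import *
goal(.5284,-.0142,.2705,-39)
snap('side','d14');snap('wrist','w14');crop('d14',290,150,370,210,9,'d14c');crop('w14',260,90,370,210,5,'w14c')"
```

```text
t 27.95 pos [ 0.5288 -0.0139  0.2726] yaw -39.01 tilt [0.0024 0.0001] F [ 0.4258  0.5062 -2.8887] w 0.027066823361409798
q [ 0.24  0.44 -0.41  2.    0.26  0.75 -1.  ]
before-turn dp total [-0.0011  0.0041  0.0174] after-turn dp [-0.0011  0.004   0.0174] mm 2.144766404867542 twist total [-0.0008 -0.0008 -0.0001] deg [-0.0914 -0.0996 -0.0076]
```

View pics/d14c.png

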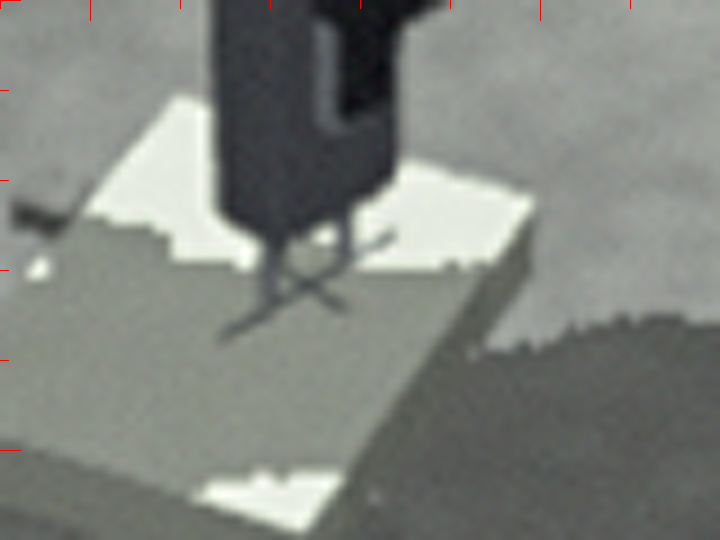

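View pics/w14c.png

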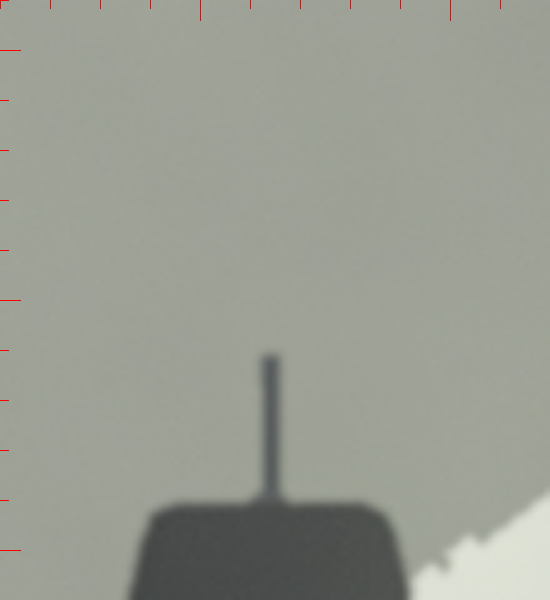

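```bash
python3 - <<'E'
from h import *
np.set_printoptions(precision=1,suppress=True)
f=load('w14');A=Ro.from_rotvec(f['obs']['orientation']).as_matrix();t=f['obs']['tcp_pos']
T=lambda w:A.T@(w-t)*1000
u=lambda x,y:(260+(x+.5)/5-.5,90+(y+.5)/5-.5)
for n,p,z in(('stroke end',(270,356),.03),('stroke',(270,480),.03),('far case L',(152,510),.0605),('far case R',(388,510),.0605),('pin root',(270,500),.0605)):
    print(n,T(onz(f,*u(*p),z)))
g=load('d14')
D=lambda x,y,z:onz(g,290+(x+.5)/9-.5,150+(y+.5)/9-.5,z)
for n,p,z in(('pinF',(268,300),.0345),('pinR',(345,257),.0345),('X',(306,285),.03),('e1',(392,236),.03),('e2',(222,338),.03)): w=D(*p,z);print(n,w*1000,T(w))
E
```

```text
stroke end [ -0.2 -33.3 242.7]
stroke [ -0.2 -17.2 242.7]
far case L [-13.2 -22.4 212.1]
far case R [ 12.8 -22.4 212.2]
pin root [ -0.2 -23.5 212.2]
pinF [537.8  -3.9  34.5] [  0.3 -13.1 238.1]
pinR [518.4 -25.8  34.5] [ -1.   16.2 238.1]
X [528.6 -17.3  30. ] [  1.6   3.1 242.6]
e1 [506.5 -42.8  30. ] [  0.4  36.9 242.6]
e2 [549.3   9.   30. ] [  1.1 -30.3 242.7]
```

Request:
apply_moves --dp '[[0,0,0.025],[0,0,0.025],[0,0,0.02],[0,0,0],[0,0,0]]' --twist '[[-0.001,-0.001,0],[0,0,0],[0,0,0],[0,0,0],[0,0,0]]' --jaw '[255,255,255,255,255]'

```text
clock: 28.55
tcp_pos: [0.5292, -0.014, 0.2646]
orientation: [2.961, -1.049, 0.001]
contact_force: [-0.6, 0.2, 1.1]
grip_width: 0.0276
```

```bash
python3 -c "
from h import *
goal(.5284,-.0142,.2611,-39)
from bench import r
snap('side','d15');F=[r.get_obs()['contact_force'][2]];snap('wrist','w15');F.append(r.get_obs()['contact_force'][2]);print(F)"
```

```text
t 28.55 pos [ 0.5292 -0.014   0.2646] yaw -39.03 tilt [ 0.0006 -0.0004] F [-0.6095  0.1532  1.1479] w 0.027645994207168
q [ 0.24  0.46 -0.41  2.    0.26  0.74 -1.01]
before-turn dp total [-0.0037  0.0055  0.0289] after-turn dp [-0.0037  0.0055  0.0289] mm 3.5522251519171912 twist total [-0.     -0.0004 -0.0003] deg [-0.0032 -0.0433 -0.0325]
[np.float64(1.765470250104606), np.float64(0.8013582307144015)]
```

Request:
apply_moves --dp '[[0,0,0.015],[0,0,0.012],[0,0,0.003],[0,0,0]]' --twist '[[0,0,0],[0,0,0],[0,0,0],[0,0,0]]' --jaw '[255,255,255,255]'

```text
clock: 29.05
tcp_pos: [0.5291, -0.0139, 0.2611]
orientation: [2.961, -1.049, 0.002]
contact_force: [-0.6, -0.0, 2.8]
grip_width: 0.0274
```

```bash
python3 -c "
from h import *
goal(.5284,-.0142,.2611,-39)
from bench import r
F=[]
for i,n in enumerate(['side','wrist','side','scene']):
    snap(n,f'{n}16_{i}');o=r.get_obs();F.append((o['contact_force'][2].round(2),o['tcp_pos'][2].round(4)))
print(F);crop('side16_0',290,150,370,210,9,'d16c');crop('wrist16_1',260,90,370,210,5,'w16c')"
```

```text
t 29.05 pos [ 0.5291 -0.0139  0.2611] yaw -39.03 tilt [ 0.0009 -0.0006] F [-0.5779 -0.049   2.8194] w 0.027405608490338414
q [ 0.24  0.46 -0.41  2.    0.27  0.73 -1.02]
before-turn dp total [-0.0033  0.0058  0.0001] after-turn dp [-0.0033  0.0058  0.0001] mm 0.8026059506393355 twist total [-0.0001 -0.0005 -0.0003] deg [-0.0074 -0.061  -0.0332]
[(np.float64(2.4), np.float64(0.2611)), (np.float64(2.43), np.float64(0.2612)), (np.float64(2.2), np.float64(0.2612)), (np.float64(1.38), np.float64(0.2612))]
```

View pics/d16c.png

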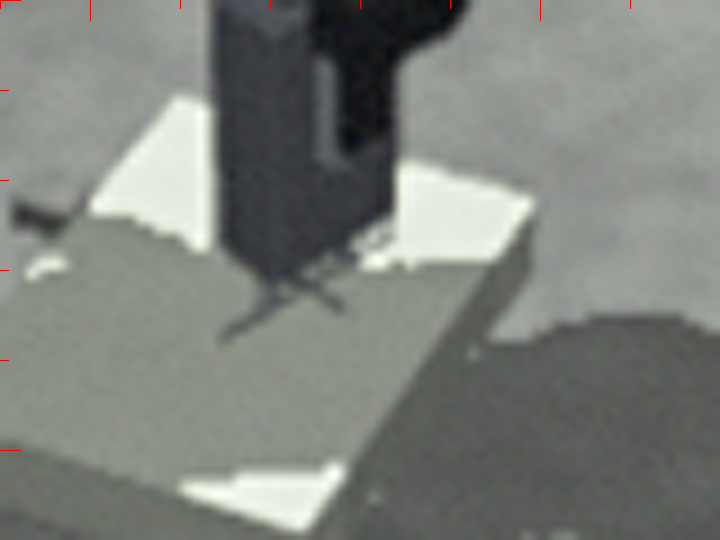

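View pics/w16c.png

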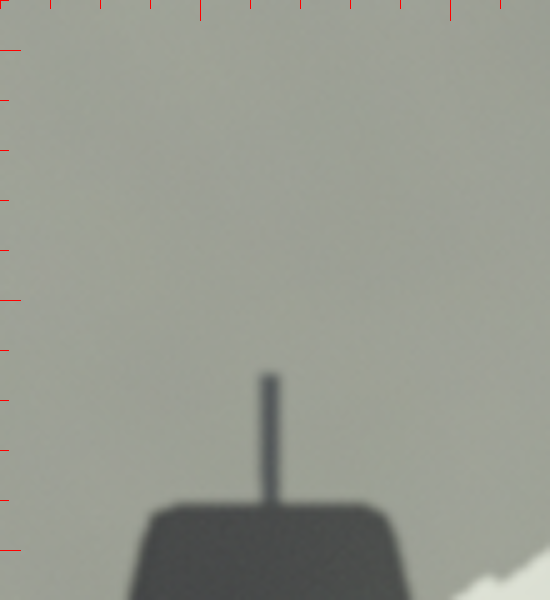

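View pics/scene16_3.png

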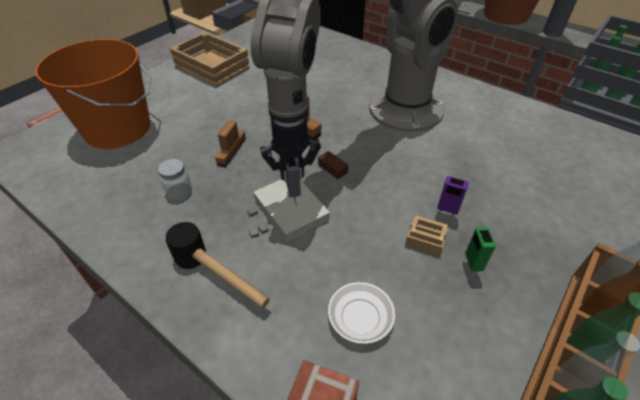

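```bash
python3 -c "
from bench import r
print(r.hand_in());o=r.get_obs();print(o['clock'],o['tcp_pos'],o['contact_force'])"
```

```text
the job is handed in; nothing more can be done
None
the job is handed in; nothing more can be done
```

The job is handed in at about 29 s of the 67 s allowed. The arm is still holding the meter upright on the tile, with its pins pressed about half-way in.

- **Sweep:** I swept all three chips off the tile in one pass with the scraper foot. The pictures afterwards show the tile clear and the three chips on the slab beside it.
- **Scraper:** It stands upright on the slab about 1 cm from where it started, well clear of the tile. A downward push of 1.4 mm gave about 25 N with no movement, so it was on the slab before I let go.
- **Meter position:** I lifted it straight out of its stand, turned it to line up with the long stroke and pressed it down.
    - **Wrist camera:** puts the pins within about 0.5 mm of the stroke.
    - **Side camera:** put the stroke about 1 mm to one side of the pins.
    - **Scene camera:** put it about 1.7 mm to the other side. This view was from an earlier check, with the pins still above the tile.
    - **Along the stroke:** the crossing is mid-way between the pins to about 1 mm.
- **Press:** The tool height gives about 7 mm of the pins' 14 mm travel. The last force readings ran from 1.4 to 2.8 N with the meter's weight included. That means the spring is pushing with about 4 N on average, which agrees with half-way in.
- **Other objects:** The mallet, dish, jar, wood and the look-alikes are where they were in the last picture.

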